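# Gauge the depth of the open tube in the tube chest

## Task

Raise the lid of the tube chest upright on its hinges, lift it straight up off its pins and stand it, handle up, in the free slot of the card sorter. Then draw the depth gauge out of its sloping stand, lower its rod upright into the one open tube and push the rod down until it bottoms on the plug, so that its sliding cross-bar is left lying flat on the tube's rim and marks the depth. Leave the gauge standing there and do not disturb the other things on the table.

Things in the scene. Friction and masses are not known exactly. Their poses are not given: they have to be found in the camera images.
- chest: Tube chest: putty-coloured sheet-steel box fixed to the table, 140 deep (x) x 240 wide (y) x 108 mm high, walls 5 mm. Origin: middle of its underside, on the table; x to its rear (hinge side), y along its width, z up. Six cardboard tubes stand in its cells, at x = +-33.5 and y = 0, +-76.5 mm.
- chest_hinge (a point): On the chest's hinge axis, midway between its two hinges, 88 mm behind (+x) the chest's middle, 116 mm above the table; axes as the chest's. At y = +-75 mm a round steel pin (5 mm thick) runs 28 mm along y between two steel ears that reach 123 mm above the table. The lid swings about this axis, its front going up and back.
- lid_handle (a point): Middle of the bar of the lid's bow handle: round, 10 mm thick, 100 mm long along y, 38 mm clear in front of the lid's front edge, so the lid can turn about the gripped bar. Lid (0.3 to 0.55 kg): loose steel pan, 140 x 240 x 16 mm. x points from bar to hinges, z to the lid's top. Shut: 116 mm above the table, x level. Upright: x down, bar on top, in the lid's plane.
- lid_hinge (a point): Middle of the lid's hinge axis, 196 mm from the bar along the lid's x; axes as lid_handle. Two steel hooks (16.5 mm thick, 22 mm wide, at y = +-75 mm) straddle the chest's pins in slots 8.5 mm wide that open away from the bar: the lid turns on the pins, and upright it comes off when lifted straight up 18 mm or more. Shut, tabs inside the front wall keep it from sliding off. The upright lid ends 10 mm below this point. Let go, it falls.
- slot (a point): Middle of the floor of the sorter's free slot, 4 mm above the table; x across the slot, y along it, z up. Card sorter: dark sheet steel, fixed, 199 (x) x 220 mm (y), four slots 46 mm wide inside between plates 85 mm high, open at top and ends. The second slot from the robot is free; the others hold cards up to 110 mm above the table. The lid stood in it has its bar about 210 mm above the table.
- gauge_mid (a point): Middle of the depth gauge's rod; z along the rod to its upper end, y along its cross-bar. The gauge (0.14 kg) is loose: a round steel rod, 10 mm thick, 176 mm long, with an aluminium cross-bar (76 mm along y, 16 along x, 12 along z) that slides along it against about 2.5 N and stays where left. It starts in a sloping hole of a wooden stand, upper end leaning 32 to 38 degrees to the robot's left.
- gauge_tip (a point): Lower end of the gauge's rod, on its axis, 88 mm from gauge_mid; axes as there.
- bar_under (a point): Middle of the underside (towards the tip) of the gauge's cross-bar, on the rod's axis. At the start 45 to 55 mm from the tip; it is pushed up the rod (to at most 125 mm from the tip) when the bar meets the rim and the rod goes on down.
- stand_mouth (a point): Mouth of the sloping hole of the gauge's stand (wood, fixed, 86 x 70 mm foot, 76 mm high), 65 mm above the table. The hole is 13 mm wide, 40 mm deep, 32 degrees from vertical, its mouth towards the stand's -x; the axes are the stand's: x level, z up. The rod is free when drawn 40 mm along its own axis.
- tube_rim (a point): Centre of the mouth of the one open cardboard tube, in any of the chest's six cells; 114 mm above the table, 6 mm above the chest's walls. Fixed; 42 mm outside, 36 mm inside; z up, x and y as the chest's. The other five tubes are fixed and shut with white caps, 8 mm lower than this rim.
- plug_face (a point): Centre of the upper face of the white plug that closes the open tube inside: its floor. It lies 65 to 92 mm below the rim, different each time, and does not give way.
- stapler: Bystander to leave alone: black desk stapler, 150 x 36 x 50 mm; origin at the middle of its underside.
- tape_measure: Bystander to leave alone: black tape measure, 70 x 38 x 64 mm; origin at the middle of its underside.
- punch: Bystander to leave alone: two-hole paper punch, 105 x 110 x 70 mm; origin at the middle of its underside.
- calculator: Bystander to leave alone: flat dark calculator, 150 x 85 x 15 mm; origin at the middle of its underside.
- clip_tray: Bystander to leave alone: small kraft-brown tray, 85 x 110 x 30 mm; origin at the middle of its underside.
- loose_tube: Bystander to leave alone: capped cardboard tube standing alone on the table, 42 x 42 x 108 mm; origin at the middle of its underside.
- tape_roll: Bystander to leave alone: roll of brown packing tape lying flat, 76 x 76 x 48 mm; origin at the middle of its underside.
Mind the look-alikes: they are no part of the job. Of the things that look like the part that bears gauge_mid, the middle-sized one is meant.

How it is judged:
On the way, in this order (a step that is already met when the one before it is completed fails the run):
1. the lid is raised upright on its hinges (angle between lid_handle's own z axis and vertical above 1.3 rad and distance between lid_hinge and chest_hinge below 0.015 m), for 0.1 s.
2. the upright lid is lifted straight up off its pins (angle between lid_handle's own z axis and vertical above 1.2 rad and z of lid_hinge in the frame of chest_hinge above 0.018 m and horizontal distance between lid_hinge and chest_hinge below 0.03 m).
3. the lid stands, handle up, in the free slot of the sorter, and is let go (x of lid_hinge in the frame of slot between -0.02 and 0.02 m and y of lid_hinge in the frame of slot between -0.06 and 0.06 m and z of lid_hinge in the frame of slot below 0.035 m and z of lid_handle in the frame of slot above 0.16 m and angle between lid_handle's own z axis and vertical between 1.15 and 1.99 rad and contact force between lid and the fingers below 0.1 N), for 0.2 s.
4. the gauge's rod is in the open tube (horizontal distance between gauge_tip and tube_rim below 0.018 m and z of gauge_tip in the frame of tube_rim below -0.015 m), for 0.1 s.
At the end, for the whole second after the job is handed in: Lid at rest, handle up, within 24 degrees of upright in the free slot (hinge axis within 20 mm of its middle across, 60 mm along, 35 mm above its floor). Gauge at rest in the open tube, within 4.5 degrees of upright, tip within 3 mm of the plug, cross-bar underside within 3 mm of the rim (x of lid_hinge in the frame of slot between -0.02 and 0.02 m and y of lid_hinge in the frame of slot between -0.06 and 0.06 m and z of lid_hinge in the frame of slot below 0.035 m and z of lid_handle in the frame of slot above 0.16 m and angle between lid_handle's own z axis and vertical between 1.15 and 1.99 rad and z of bar_under in the frame of tube_rim between -0.003 and 0.003 m and horizontal distance between gauge_tip and tube_rim below 0.018 m and z of gauge_tip in the frame of plug_face between -0.003 and 0.003 m and angle between gauge_mid's own z axis and vertical below 0.08 rad and linear speed of each of lid, gauge below 0.02 m/s); the robot touches nothing.
It fails at once if a bystander on the table is moved by more than 30 mm (distance of any of stapler, tape_measure, punch, calculator, clip_tray, loose_tube, tape_roll from where it was at the start of the episode above 0.03 m).
It also fails if it takes over 67 s, if anything falls off the work surface, if the arm or the gripper's body presses on something with over 40 N, if the wrist force passes 120 N, or if a joint passes its speed limit or range.

## Robot

A 6-joint arm with a two-finger parallel gripper is mounted at the origin on the work surface. World frame = base frame: x ahead of the robot, y to its left, z up, the work surface at z = 0. Lengths are in m, angles in rad, forces in N, time in s.
With the tool pointing down it reaches from about 0.25 to 0.725 m from the base axis. Payload 4 kg.
Tool frame: the origin (TCP) lies midway between the tips of the shut fingers; the grasp point (between the pads) lies 19 mm behind it; z points along the fingers, y is the direction in which the jaws open and shut (so a half turn about z gives the same grasp; the last joint's range is limited). The gripper opens to 85 mm and grips with 20 to 120 N. Pads are 22 mm wide; open, the fingers measure 114 mm over their backs; the gripper's body (76 mm by 85 mm) begins 54 mm behind the grasp point. The pads swing forward as they close: fully open they stand 13 mm farther back than shut.
Start: joints at [1.327, 0.241, 0.005, 1.335, 0, 1.571], TCP at [0.121, 0.485, 0.231] pointing down, gripper open.
Joint ranges: [-2.72, 2.72], [-1.05, 1.87], [-1.09, 1.28], [-1.99, 2.15], [-1.42, 1.44], [-3.14, 3.14]. Speed limits (rad/s): [2.79, 2.79, 3.14, 3.14, 3.14, 3.14].

## Interface

Orientations are given as a unit quaternion [x, y, z, w].
In Python, from workcell import monitor, cams, order gives the robot as it stands.
- The arm moves only by the tool send_rows, never from a script. Its argument "moves" is a list of rows, each a list of 4 numbers: the shift along the tool's x, y, z as a fraction of full scale, then the turn about the tool's z as a fraction of full scale. A call has 1 to 20 rows; each row shifts and turns the commanded pose from where the row before left it, along the tool's axes as they then stand; what a row does not reach is not made up. Full scale, the value 1, is 100 cm for a shift and 0.1 rad for a turn. A row lasts 1/10 s, in which the tool goes at most 50 mm and 8.59 degrees, less where a joint would pass 70% of its speed; a pose out of reach is approached as far as the arm can. A call with a number of a shift or a turn outside -1 to 1 is refused whole. A call with a gripper value outside its range is refused whole. "claw" is the gripper's target within -1 to 1 (fully open at 1, half-way at 0, shut at -1), set as the call begins (left out, the last holds). The fingers move at their own pace and stop on an object; the grip force is fixed at half the most. Time passes only in rows, so rows that do not move let the fingers close. It gives the time, the measured TCP pose, the force and the opening at its end, in the units of the state.
- monitor.get_obs(): the state, without advancing time (a new reading comes with each control period).
- cams.camera(name): name is "side" or "top" or "wrist"; returns (picture, depth): 480x640x3 uint8, blue, green, red; 480x640 float32, m along the optical axis (not along the pixel's ray), 0 where there is no reading.
- cams.camera_info(name): a dict with "intrinsics" (3x3 intrinsics, pixels), "distortion" ([k1, k2, p1, p2, k3] as OpenCV has them; the pictures are not rectified), "T" (4x4, takes a point from camera to world coordinates); the wrist camera has in their place "mount" (4x4, takes a point from camera to tool coordinates, whose origin is the TCP and whose axes are the flange's). Camera axes: x right, y up, looking along -z (the intrinsics and any distortion apply to the point x, -y, -z); pixel columns grow to the right and rows downward; lengths in m; the calibration is good to about 2 mm. A picture is of the moment at which its call begins: read the wrist's pose just before it. camera_info takes no time and is no camera call.
- order.job_done(): hands the job in, once; it reports no verdict.
The state is a dict: "clock": time; "joint_pos": joint angles; "joint_vel": joint speeds; "tau": joint torques, N m; "eef_pos": TCP position; "tool_rot": TCP orientation; "ft_force": force on the tool from outside, world axes, zero at the start; "ft_torque": the same for the moment, N m; "grip_width": finger opening in m.
Only numpy, scipy, OpenCV 4.12 (cv2) and the standard library are available. Lean on these libraries where they do the work, as an engineer would, in place of code of your own. Each camera call takes 0.05 s, during which the arm holds its last target.

## Working session

There is one attempt and no reset: what is moved stays moved. The work goes in short steps, Python scripts to look and compute and a tool call to move; the robot and the scene stay as the last step left them, time stands still between calls to the robot, and variables do not carry over. Pictures are saved under pics/ and viewed, and the job is handed in when it is done.

Besides the shell and the picture viewer there is one more tool, called after ">>>" as name(argument=value, ...), one argument or row to a line, values as JSON. send_rows: Moves the arm, as the interface text tells. Its arguments: {"type":"object","properties":{"moves":{"type":"array","items":{"type":"array","items":{"type":"number","minimum":-1,"maximum":1}}},"claw":{"type":"number"}},"required":["moves"]}

```bash
ls -la; mkdir -p pics; python3 - <<'E'
from workcell import monitor,cams,order
import cv2,numpy as np
print(monitor.get_obs())
for n in ["side","top","wrist"]:
    im,d=cams.camera(n); cv2.imwrite(f"pics/{n}0.png",im); np.savez(f"pics/{n}0.npz",im=im,d=d)
    print(n,cams.camera_info(n))
print(monitor.get_obs()["clock"])
E
```

```text
total 12
drwxr-xr-x  3 agent agent 4096 Dec  6 20:22 .
drwxr-xr-x 23 root  root  4096 Dec  6 20:22 ..
drwxr-xr-x  2 agent agent 4096 Dec  6 20:22 pics
{'clock': 0.0, 'joint_pos': array([1.32699169e+00, 2.41413115e-01, 3.70614399e-03, 1.33520070e+00,
       1.02974145e-05, 1.57080381e+00]), 'joint_vel': array([ 0.00128393,  0.00020132, -0.00172703,  0.00197709, -0.00039602,
        0.00027661]), 'tau': array([-3.67567791e-04, -3.72314572e+01,  2.52410048e+01,  1.70157611e-02,
        5.91618573e-05,  5.73024188e-07]), 'eef_pos': array([0.12054034, 0.48459144, 0.23040599]), 'tool_rot': array([ 1.21604279e-01,  9.92578100e-01, -1.04720979e-03, -1.33476643e-04]), 'ft_force': array([0.09183907, 0.06401082, 0.39682425]), 'ft_torque': array([ 0.02303345,  0.06092369, -0.00513845]), 'grip_width': 0.085193390568306}
side {'intrinsics': array([[490.90680191,   0.        , 313.01937308],
       [  0.        , 490.90680191, 239.66980011],
       [  0.        ,   0.        ,   1.        ]]), 'distortion': array([-0.13458294,  0.        ,  0.        ,  0.        ,  0.        ]), 'T': array([[-0.98
[... 756 characters left out ...]
      [ 0.00000000e+00,  0.00000000e+00,  0.00000000e+00,
         1.00000000e+00]])}
wrist {'intrinsics': array([[353.1160975 ,   0.        , 322.15759157],
       [  0.        , 353.1160975 , 232.26241375],
       [  0.        ,   0.        ,   1.        ]]), 'distortion': array([0.02372391, 0.        , 0.        , 0.        , 0.        ]), 'mount': array([[ 1.92361338e-04,  9.47805219e-01,  3.18849853e-01,
         8.10012959e-02],
       [ 9.99999484e-01,  1.35829353e-04, -1.00706024e-03,
         9.57576759e-04],
       [-9.97806118e-04,  3.18849882e-01, -9.47804704e-01,
        -1.43654737e-01],
       [ 0.00000000e+00,  0.00000000e+00,  0.00000000e+00,
         1.00000000e+00]])}
0.15
```

View pics/top0.png

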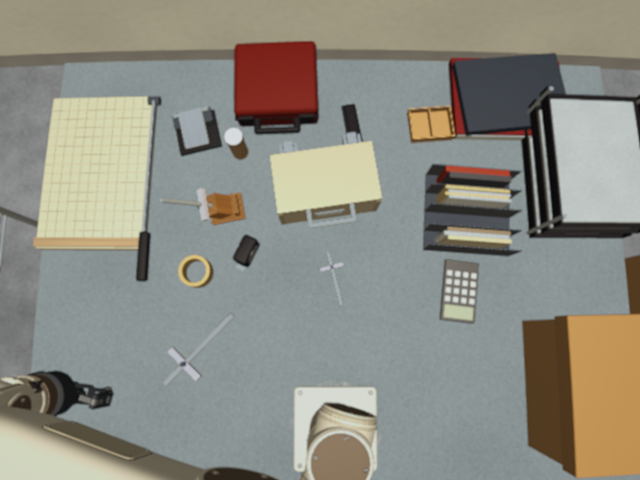

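View pics/side0.png

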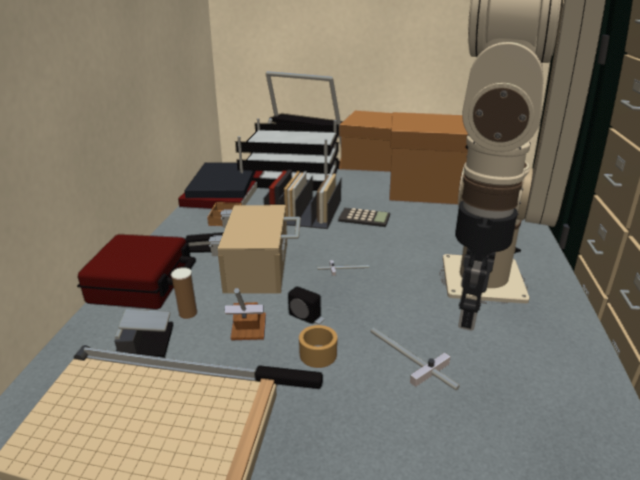

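View pics/wrist0.png

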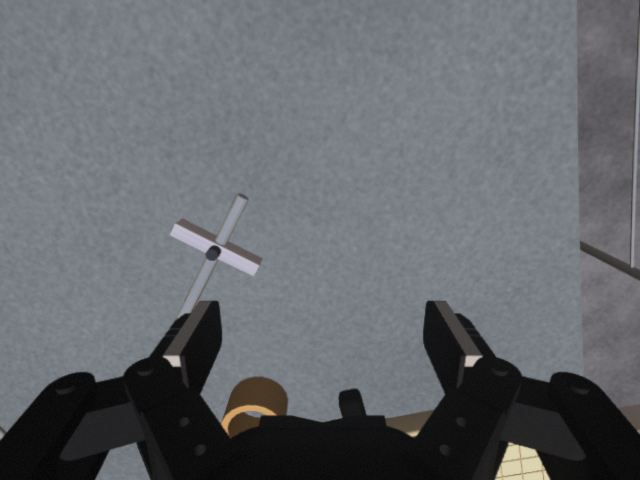

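```bash
cat > h.py <<'E'
import numpy as np,cv2
from workcell import monitor,cams,order
def ray(n,uv,T=None):
    i=cams.camera_info(n); 
    uv=np.atleast_2d(np.array(uv,float))
    p=cv2.undistortPoints(uv.reshape(-1,1,2),i["intrinsics"],i["distortion"]).reshape(-1,2)
    d=np.c_[p[:,0],-p[:,1],-np.ones(len(p))]
    if T is None: T=i["T"]
    return T[:3,3],d@T[:3,:3].T   # scaled: depth along axis * d
def plane(n,uv,z,T=None):
    o,d=ray(n,uv,T); return o+d*((z-o[2])/d[:,2])[:,None]
def bydepth(n,uv,D,T=None):
    o,d=ray(n,uv,T); uv=np.atleast_2d(np.round(uv).astype(int))
    return o+d*D[uv[:,1],uv[:,0]][:,None]
def proj(n,P,T=None):
    i=cams.camera_info(n); T=i["T"] if T is None else T
    P=np.atleast_2d(P); q=(P-T[:3,3])@T[:3,:3]; q=q*[1,-1,-1]
    return cv2.projectPoints(q,np.zeros(3),np.zeros(3),i["intrinsics"],i["distortion"])[0].reshape(-1,2)
def wristT():
    from scipy.spatial.transform import Rotation as R
    o=monitor.get_obs();T=np.eye(4);T[:3,:3]=R.from_quat(o["tool_rot"]).as_matrix();T[:3,3]=o["eef_pos"]
    return T@cams.camera_info("wrist")["mount"]
def cloud(n,D,T=None):
    v,u=np.mgrid[0:480,0:640]; uv=np.c_[u.ravel(),v.ravel()]
    P=bydepth(n,uv,D,T); P[D.ravel()==0]=np.nan
    return P.reshape(480,640,3)
def crop(im,x0,y0,x1,y1,s,fn):
    cv2.imwrite(fn,cv2.resize(im[y0:y1,x0:x1],None,fx=s,fy=s,interpolation=cv2.INTER_CUBIC))
E
python3 - <<'E'
from h import *
t=np.load('pics/top0.npz');s=np.load('pics/side0.npz')
P=cloud('top',t['d']);Q=cloud('side',s['d'])
for uv in [(330,180),(300,290),(20+100,330),(338,450)]: print(uv,P[uv[1],uv[0]])
for uv in [(260,220),(350,230),(300,400)]: print(uv,Q[uv[1],uv[0]])
crop(t['im'],260,130,400,235,5,'pics/c_chest.png')
crop(t['im'],410,150,540,260,5,'pics/c_sort.png')
crop(t['im'],150,110,260,240,4.5,'pics/c_stand.png')
crop(s['im'],170,180,350,370,3.1,'pics/c_side.png')
E
```

```text
(330, 180) [0.56658062 0.01231144 0.12101019]
(300, 290) [ 0.32390969  0.08409088 -0.00227346]
(120, 330) [0.22356936 0.52407986 0.00152172]
(338, 450) [0.02210696 0.0031556  0.31014943]
(260, 220) [5.67696508e-01 8.45086674e-05 1.25541805e-01]
(350, 230) [ 0.35799169 -0.21800586  0.00231824]
(300, 400) [ 3.81306354e-01  4.60982298e-01 -3.30518015e-04]
```

View pics/c_chest.png

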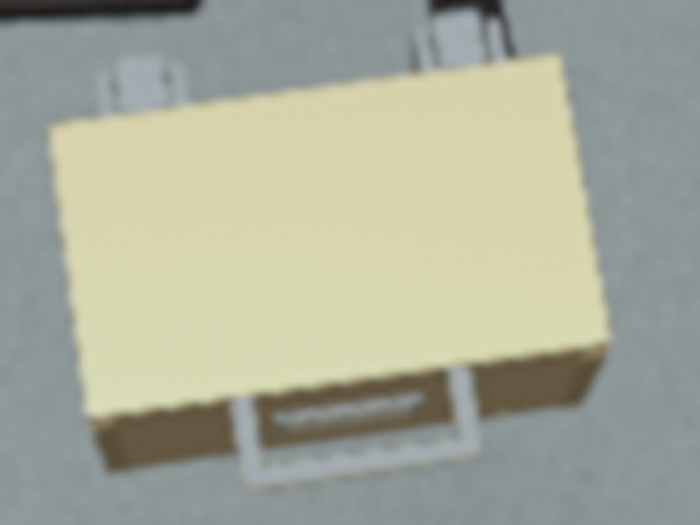

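View pics/c_sort.png

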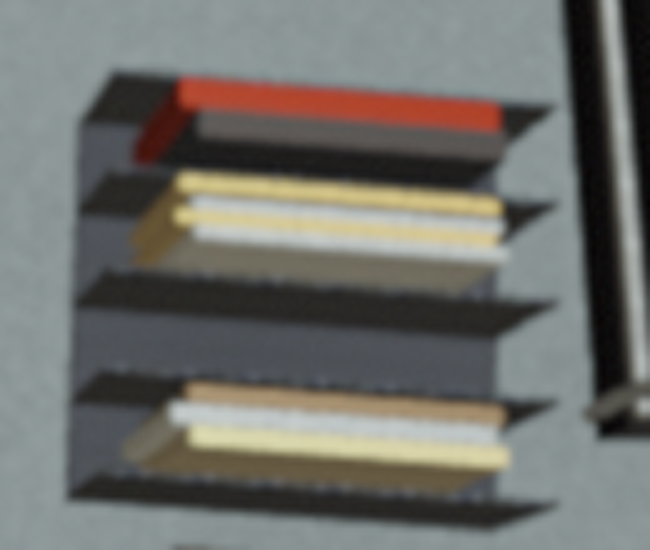

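View pics/c_stand.png

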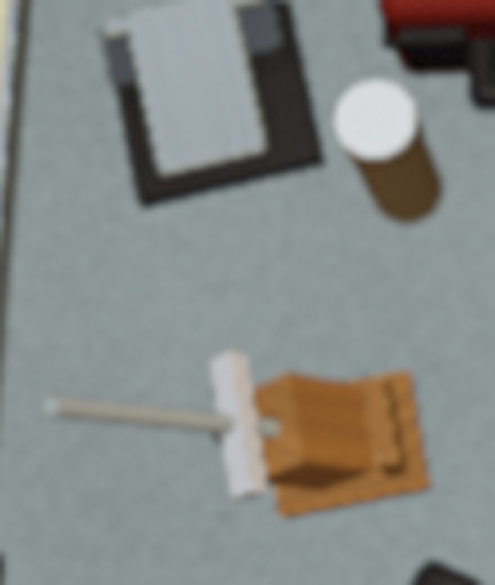

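View pics/c_side.png

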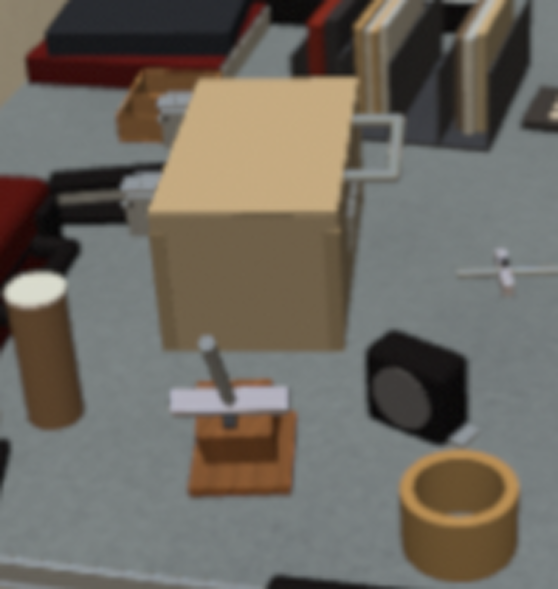

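```bash
python3 - <<'E'
from h import *
np.set_printoptions(precision=4,suppress=True)
f=lambda l,x,y,s:np.array(l)/s+[x,y]
t=np.load('pics/top0.npz');s=np.load('pics/side0.npz')
P=cloud('top',t['d'])
lid=P[160:195,290:360].reshape(-1,3);print('lidz',np.median(lid,0))
c=plane('top',f([(50,125),(560,57),(607,343),(90,415)],260,130,5),.124);print('lid',c,c.mean(0),[np.linalg.norm(c[i]-c[i-1]) for i in range(4)])
for a,b in((0,1),(3,2)): d=c[b]-c[a];print('yaw',np.degrees(np.arctan2(d[0],-d[1])))
b=plane('top',f([(250,478),(475,443)],260,130,5),.116);d=b[1]-b[0];print('bar',b,b.mean(0),np.linalg.norm(d),np.degrees(np.arctan2(d[0],-d[1])))
e=plane('top',f([(115,268),(555,303),(110,372),(555,405),(115,75),(555,107),(555,503)],410,150,5),.085);print('plates',e)
g=plane('top',f([(80,308),(495,333),(75,402),(495,420)],410,150,5),.004);print('floor',g)
# side bar
b=plane('side',np.array([(403,120),(398,178),(400,148)])/3.1+[170,180],.116);print('sidebar',b)
b=plane('side',np.array([(150,212),(333,212),(358,80),(197,80)])/3.1+[170,180],.124);print('sidelid',b, b.mean(0))
E
```

```text
lidz [nan nan nan]
lid [[ 0.6259  0.1512  0.124 ]
 [ 0.6601 -0.086   0.124 ]
 [ 0.522  -0.1046  0.124 ]
 [ 0.4878  0.13    0.124 ]] [0.5739 0.0227 0.124 ] [np.float64(0.13967257377595624), np.float64(0.23965760764740932), np.float64(0.139355369088748), np.float64(0.23711403727632666)]
yaw 8.202477799889841
yaw 8.279027489997858
bar [[ 0.4605  0.0577  0.116 ]
 [ 0.4769 -0.0444  0.116 ]] [0.4687 0.0067 0.116 ] 0.10346559546382071 9.134948592425337
plates [[ 0.5208 -0.232   0.085 ]
 [ 0.5048 -0.4446  0.085 ]
 [ 0.4705 -0.2275  0.085 ]
 [ 0.4552 -0.4407  0.085 ]
 [ 0.6166 -0.2364  0.085 ]
 [ 0.6028 -0.4527  0.085 ]
 [ 0.4082 -0.4371  0.085 ]]
floor [[ 0.5208 -0.2327  0.004 ]
 [ 0.5087 -0.4467  0.004 ]
 [ 0.4723 -0.2282  0.004 ]
 [ 0.4635 -0.4434  0.004 ]]
sidebar [[ 0.4727 -0.0407  0.116 ]
 [ 0.4573  0.0616  0.116 ]
 [ 0.4654  0.0107  0.116 ]]
sidelid [[ 0.6251  0.1548  0.124 ]
 [ 0.4913  0.1356  0.124 ]
 [ 0.523  -0.0979  0.124 ]
 [ 0.6629 -0.0794  0.124 ]] [0.5756 0.0283 0.124 ]
```

```bash
cat > plan.py <<'E'
import sys,numpy as np
from scipy.spatial.transform import Rotation as R
from workcell import monitor
# plan.py x y z yaw_of_tool_y_deg n  (nan keeps)  : rows rounded
def rows(p0,yaw0,p,yaw,n):
    # tool y at angle yaw, tool z down => tool x = y cross z ; x dir angle = yaw+90
    out=[];cp=np.array(p0,float);cy=yaw0
    dy=(yaw-yaw0+90)%180-90
    for k in range(n):
        tp=np.array(p0)+(np.array(p)-p0)*(k+1)/n; ty=yaw0+dy*(k+1)/n
        a=np.radians(cy); Y=np.array([np.cos(a),np.sin(a),0]);Z=np.array([0,0,-1]);X=np.cross(Y,Z)
        d=tp-cp; r=[round(float(d@X),3),round(float(d@Y),3),round(float(d@Z),3),round(float(-np.radians(ty-cy)*10),2)]
        cp=cp+r[0]*X+r[1]*Y+r[2]*Z; cy=cy-np.degrees(r[3]/10); out.append(r)
    return out,cp,cy
def now():
    o=monitor.get_obs();M=R.from_quat(o["tool_rot"]).as_matrix()
    return o["eef_pos"],np.degrees(np.arctan2(M[1,1],M[0,1])),o,M
if __name__=="__main__":
    p0,y0,o,M=now(); a=[float(v) for v in sys.argv[1:6]]
    p=[p0[i] if np.isnan(a[i]) else a[i] for i in range(3)]; yw=y0 if np.isnan(a[3]) else a[3]
    out,cp,cy=rows(p0,y0,p,yw,int(a[4]))
    print("clock",round(o["clock"],2),"pos",p0.round(4),"yaw",round(y0,2),"z",M[:,2].round(3))
    print(str(out).replace(" ","")); print("end",cp.round(4),round(cy,2))
E
python3 plan.py 0.467 0.009 0.20 8.2 14
```

```text
clock 0.15 pos [0.1206 0.4848 0.2306] yaw 76.03 z [-0.    -0.002 -1.   ]
[[-0.032,-0.027,0.002,0.85],[-0.035,-0.024,0.002,0.84],[-0.036,-0.021,0.003,0.85],[-0.038,-0.018,0.002,0.84],[-0.039,-0.015,0.002,0.85],[-0.041,-0.012,0.002,0.84],[-0.041,-0.008,0.002,0.85],[-0.042,-0.004,0.002,0.85],[-0.042,-0.001,0.003,0.84],[-0.042,0.003,0.002,0.85],[-0.041,0.006,0.002,0.84],[-0.041,0.01,0.002,0.85],[-0.04,0.013,0.002,0.84],[-0.039,0.016,0.003,0.85]]
end [0.4668 0.0089 0.1996] 8.2
```

>>> send_rows(
  moves=[
    [-0.032, -0.027, 0.002, 0.85],
    [-0.035, -0.024, 0.002, 0.84],
    [-0.036, -0.021, 0.003, 0.85],
    [-0.038, -0.018, 0.002, 0.84],
    [-0.039, -0.015, 0.002, 0.85],
    [-0.041, -0.012, 0.002, 0.84],
    [-0.041, -0.008, 0.002, 0.85],
    [-0.042, -0.004, 0.002, 0.85],
    [-0.042, -0.001, 0.003, 0.84],
    [-0.042, 0.003, 0.002, 0.85],
    [-0.041, 0.006, 0.002, 0.84],
    [-0.041, 0.01, 0.002, 0.85],
    [-0.04, 0.013, 0.002, 0.84],
    [-0.039, 0.016, 0.003, 0.85],
    [0, 0, 0, 0],
    [0, 0, 0, 0],
  ],
  claw=-0.36,
)

```text
clock: 1.75
eef_pos: [0.4666, 0.0086, 0.1996]
tool_rot: [0.655, 0.755, -0.0, -0.001]
ft_force: [-0.5, -0.7, 0.0]
grip_width: 0.0277
```

```bash
python3 - <<'E'
from h import *
T=wristT();o=monitor.get_obs();print(o['eef_pos'],o['grip_width'],o['joint_pos'])
im,d=cams.camera('wrist');cv2.imwrite('pics/w1.png',im);np.savez('pics/w1.npz',im=im,d=d,T=T)
im,d=cams.camera('side');cv2.imwrite('pics/s1.png',im)
E
python3 plan.py nan nan nan nan 1
```

```text
[0.46663172 0.00862053 0.19963782] 0.027666324965615077 [ 1.82362393e-02  1.93555247e-01 -1.39098693e-01  1.23994463e+00
  3.62320816e-04  1.44785055e+00]
clock 1.85 pos [0.4661 0.0099 0.2   ] yaw 8.25 z [-0.001  0.    -1.   ]
[[0.0,0.0,0.0,-0.0]]
end [0.4661 0.0099 0.2   ] 8.25
```

View pics/w1.png

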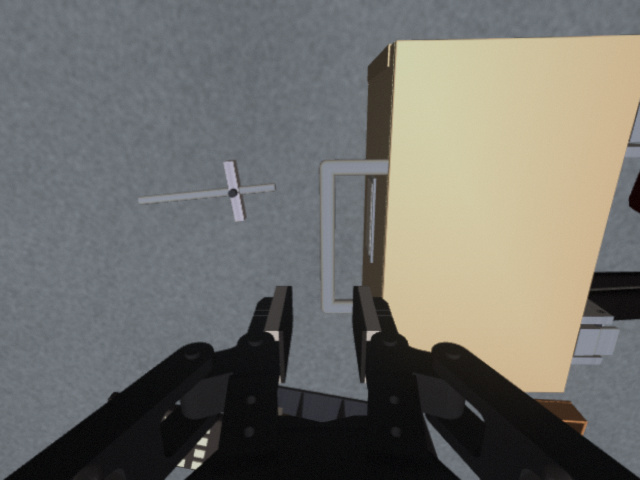

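View pics/s1.png

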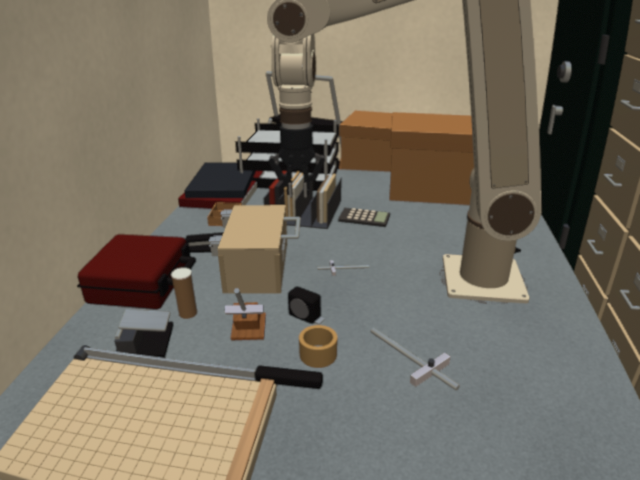

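```bash
python3 - <<'E'
from h import *
w=np.load('pics/w1.npz');T=w['T']
im=w['im'].astype(int)
for v in (200,240,280):
    print(v,im[v,312:345].sum(1))
b=plane('wrist',[(327.5,167),(327.5,306),(327.5,236)],.116,T);print(b)
e=plane('wrist',[(394,42),(383,385)],.124,T);print(e,e.mean(0))
E
```

```text
200 [359 366 364 370 359 355 347 330 326 384 413 418 422 423 429 426 437 425
 423 418 398 361 308 294 353 355 346 346 343 350 354 359 354]
240 [330 320 318 311 318 329 341 324 316 368 408 419 422 424 421 418 429 428
 423 418 399 359 326 321 326 332 343 333 336 328 322 322 329]
280 [344 341 338 345 352 352 345 332 297 334 385 410 419 432 427 426 425 426
 430 416 400 359 315 326 337 331 334 335 343 342 341 343 341]
[[ 0.46416827  0.05909469  0.116     ]
 [ 0.47882493 -0.04046813  0.116     ]
 [ 0.47096495  0.01294774  0.116     ]]
[[ 0.49023841  0.13282113  0.124     ]
 [ 0.52971934 -0.09705661  0.124     ]] [0.50997887 0.01788226 0.124     ]
```

>>> send_rows(
  moves=[
    [0, 0.0035, 0.02, 0],
    [0, 0, 0.03, 0],
    [0, 0, 0.025, 0],
    [0, 0, 0.018, 0],
    [0, 0, 0.01, 0],
    [0, 0, 0, 0],
  ],
)

```text
clock: 2.45
eef_pos: [0.4689, 0.0108, 0.0964]
tool_rot: [0.654, 0.756, -0.001, -0.001]
ft_force: [0.4, -0.5, 0.8]
grip_width: 0.0273
```

>>> send_rows(
  moves=[
    [0, 0, 0, 0],
    [0, 0, 0, 0],
    [0, 0, 0, 0],
    [0, 0, 0, 0],
  ],
  claw=-1,
)

```text
clock: 2.85
eef_pos: [0.4696, 0.0102, 0.0983]
tool_rot: [0.655, 0.756, 0.0, -0.001]
ft_force: [-5.2, 0.5, 4.9]
grip_width: 0.008
```

```bash
python3 - <<'E'
from h import *
im,d=cams.camera('wrist');cv2.imwrite('pics/w2.png',im)
im,d=cams.camera('side');crop(im,200,130,360,290,3.7,'pics/s2.png')
E
python3 plan.py nan nan nan nan 1
```

```text
clock 2.95 pos [0.4696 0.0102 0.0982] yaw 8.22 z [-0.001  0.001 -1.   ]
[[0.0,0.0,0.0,-0.0]]
end [0.4696 0.0102 0.0982] 8.22
```

View pics/w2.png

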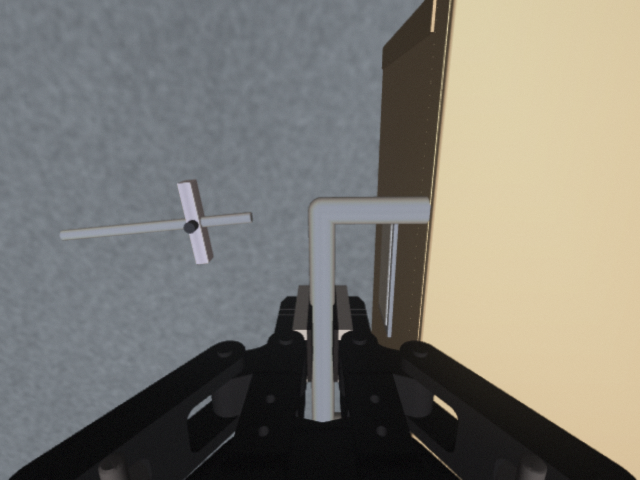

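View pics/s2.png

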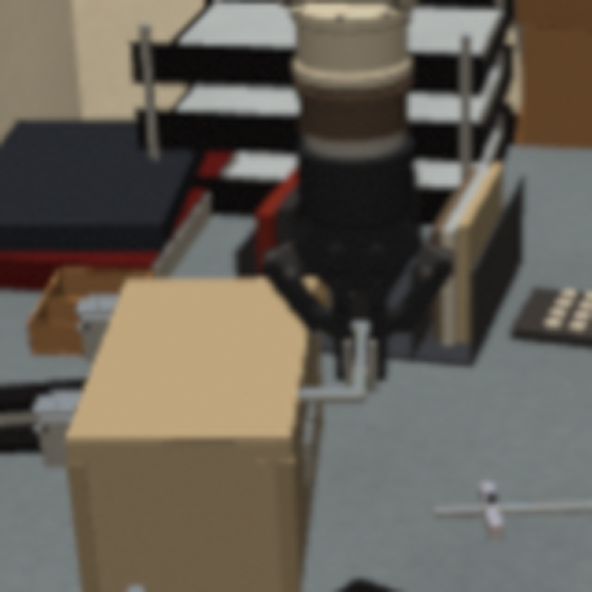

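>>> send_rows(
  moves=[
    [0, 0.0006, -0.0154, 0],
    [0, 0.0018, -0.0153, 0],
    [0, 0.003, -0.0151, 0],
    [0, 0.0042, -0.0148, 0],
    [0, 0.0053, -0.0144, 0],
    [0, 0.0064, -0.014, 0],
    [0, 0.0075, -0.0134, 0],
    [0, 0.0086, -0.0128, 0],
    [0, 0.0095, -0.0121, 0],
    [0, 0.0105, -0.0113, 0],
  ],
)

```text
clock: 3.95
eef_pos: [0.5244, 0.0178, 0.2366]
tool_rot: [0.655, 0.756, -0.002, -0.002]
ft_force: [-7.0, -0.7, 0.5]
grip_width: 0.0079
```

```bash
python3 - <<'E'
from h import *
im,d=cams.camera('side');crop(im,160,60,400,290,2.5,'pics/s3.png')
print(monitor.get_obs()['grip_width'],monitor.get_obs()['ft_force'])
E
python3 plan.py nan nan nan nan 1
```

```text
0.007430820992369774 [-9.42785107 -0.04247155  8.9534138 ]
clock 4.0 pos [0.5268 0.0181 0.2388] yaw 8.2 z [-0.001 -0.    -1.   ]
[[0.0,0.0,0.0,-0.0]]
end [0.5268 0.0181 0.2388] 8.2
```

View pics/s3.png

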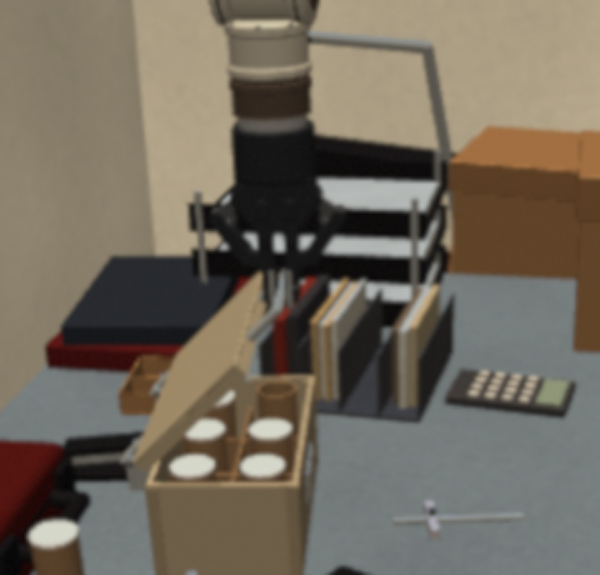

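>>> send_rows(
  moves=[
    [0, 0.0112, -0.0106, 0],
    [0, 0.012, -0.0096, 0],
    [0, 0.0126, -0.0086, 0],
    [0, 0.0132, -0.0076, 0],
    [0, 0.0138, -0.0065, 0],
    [0, 0.0142, -0.0054, 0],
    [0, 0.0146, -0.0043, 0],
    [0, 0.015, -0.0031, 0],
    [0, 0.0153, -0.0019, 0],
    [0, 0.0154, -0.0007, 0],
    [0, 0, 0, 0],
  ],
)

```text
clock: 5.1
eef_pos: [0.6658, 0.0386, 0.297]
tool_rot: [0.655, 0.756, 0.003, 0.002]
ft_force: [-0.5, 1.6, 6.7]
grip_width: 0.0079
```

```bash
python3 - <<'E'
from h import *
im,d=cams.camera('side');crop(im,120,60,360,290,2.5,'pics/s4.png')
print(monitor.get_obs()['joint_pos'],monitor.get_obs()['ft_force'])
E
python3 plan.py nan nan nan nan 1
```

```text
[5.72698802e-02 5.92595108e-01 7.05487581e-01 1.67677500e+00
 1.24774392e-03 1.48462808e+00] [-0.53902029  1.87697427  6.21011814]
clock 5.15 pos [0.6652 0.0385 0.297 ] yaw 8.22 z [ 0.007  0.002 -1.   ]
[[0.0,0.0,0.0,-0.0]]
end [0.6652 0.0385 0.297 ] 8.22
```

View pics/s4.png

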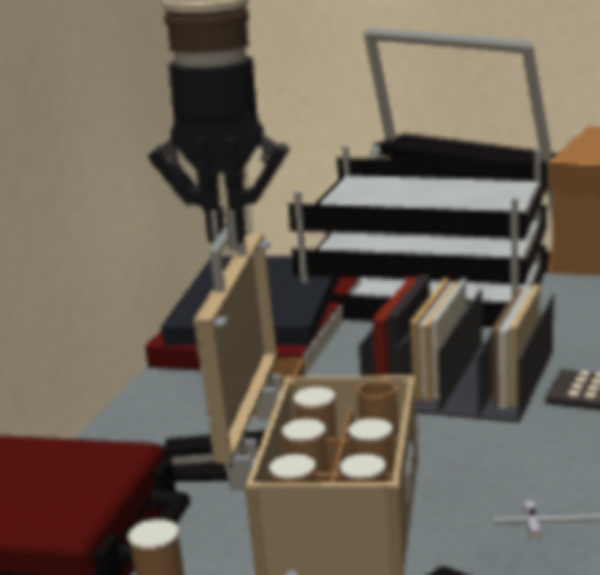

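>>> send_rows(
  moves=[
    [0, 0, -0.008, 0],
    [0, 0, -0.01, 0],
    [0, 0, -0.01, 0],
    [0, 0, -0.01, 0],
    [0, 0, 0, 0],
  ],
)

```text
clock: 5.65
eef_pos: [0.6636, 0.0374, 0.3333]
tool_rot: [0.655, 0.756, 0.001, 0.001]
ft_force: [-0.3, 0.9, -3.6]
grip_width: 0.0076
```

```bash
python3 - <<'E'
from h import *
im,d=cams.camera('side');crop(im,120,40,360,270,2.5,'pics/s5.png')
print(monitor.get_obs()['joint_pos'],monitor.get_obs()['ft_force'])
E
python3 plan.py nan nan nan nan 1
```

```text
[ 5.64657460e-02  6.13398806e-01  8.33265714e-01  1.78984956e+00
 -1.80818583e-04  1.48450718e+00] [ 0.21125621  0.37393222 -4.44347006]
clock 5.7 pos [0.6635 0.0374 0.3323] yaw 8.18 z [ 0.001 -0.    -1.   ]
[[0.0,0.0,0.0,-0.0]]
end [0.6635 0.0374 0.3323] 8.18
```

View pics/s5.png

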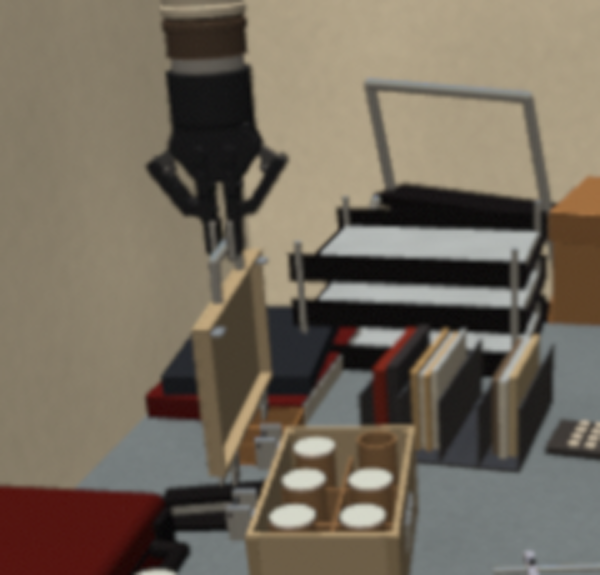

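```bash
python3 - <<'E'
from h import *
np.set_printoptions(precision=3,suppress=True)
t=np.load('pics/top0.npz');s=np.load('pics/side0.npz')
for n,d in(('top',t['d']),('side',s['d'])):
    P=cloud(n,d).reshape(-1,3);P=P[~np.isnan(P).any(1)]
    m=(P[:,0]>.35)&(P[:,0]<.72)&(P[:,1]<-.2)&(P[:,1]>-.7)&(P[:,2]>.12)
    q=P[m];print(n,len(q), q.max(0) if len(q) else'', q[:,1].max() if len(q) else '')
    for z in (.12,.16,.2,.25,.3):
        k=q[(q[:,2]>z)&(q[:,2]<z+.05)]
        if len(k):print(z,k.min(0),k.max(0))
# slot: side cam plates
P=cloud('top',t['d'])
for u in (440,470,500):
    col=P[175:255,u]; print(u,[tuple(np.round(c,3)) for c in col[::3]])
E
python3 plan.py 0.488 -0.322 0.335 -4.2 12
```

```text
top 9738 [ 0.72  -0.487  0.198] -0.48727661934654004
0.12 [ 0.453 -0.7    0.12 ] [ 0.72  -0.488  0.17 ]
0.16 [ 0.454 -0.697  0.16 ] [ 0.719 -0.487  0.198]
side 1678 [ 0.72  -0.48   0.195] -0.48020856914198795
0.12 [ 0.456 -0.7    0.12 ] [ 0.72 -0.48  0.17]
0.16 [ 0.458 -0.501  0.16 ] [ 0.72  -0.48   0.195]
440 [(np.float64(0.601), np.float64(-0.26), np.float64(0.056)), (np.float64(0.597), np.float64(-0.263), np.float64(0.043)), (np.float64(0.597), np.float64(-0.268), np.float64(0.02)), (np.float64(0.569), np.float64(-0.251), np.float64(0.086)), (np.float64(0.57), np.float64(-0.258), np.float64(0.056)), (np.float64(0.569), np.float64(-0.263), np.float64(0.035)), (np.float64(0.557), np.float64(-0.259), np.float64(0.049)), (np.float64(nan), np.float64(nan), np.float64(nan)), (np.float64(0.541), np.float64(-0.258), np.float64(0.051)), (np.float64(0.539), np.float64(-0.263), np.float64(0.031)), (np.float64(0.519), np.float64(-0.251), np.float64(0.077)), (np.float64(0.519), np.float64(-0.257), np.float64(0.05)), (np.float64(0.519), np.float64(-0.265), np.float64(0.02)), (np.float64(0.515),
[... 3760 characters left out ...]
 np.float64(-0.379), np.float64(0.107)), (np.float64(0.423), np.float64(-0.386), np.float64(0.089)), (np.float64(0.422), np.float64(-0.399), np.float64(0.054)), (np.float64(0.411), np.float64(-0.389), np.float64(0.078)), (np.float64(0.409), np.float64(-0.402), np.float64(0.044))]
clock 5.7 pos [0.6635 0.0374 0.3323] yaw 8.18 z [ 0.001 -0.    -1.   ]
[[-0.028,-0.019,-0.0,0.18],[-0.027,-0.018,-0.0,0.18],[-0.029,-0.018,-0.001,0.18],[-0.028,-0.017,0.0,0.18],[-0.029,-0.017,-0.0,0.18],[-0.029,-0.016,-0.0,0.18],[-0.03,-0.015,-0.001,0.18],[-0.029,-0.016,0.0,0.18],[-0.03,-0.014,0.0,0.18],[-0.031,-0.014,-0.0,0.18],[-0.03,-0.014,-0.0,0.18],[-0.031,-0.013,-0.001,0.18]]
end [ 0.4876 -0.3222  0.3353] -4.2
```

>>> send_rows(
  moves=[
    [-0.018, -0.012, 0, 0.1],
    [-0.028, -0.018, 0, 0.18],
    [-0.028, -0.018, 0, 0.18],
    [-0.028, -0.017, 0, 0.18],
    [-0.029, -0.017, 0, 0.18],
    [-0.029, -0.016, 0, 0.18],
    [-0.03, -0.015, -0.002, 0.18],
    [-0.029, -0.015, 0, 0.18],
    [-0.03, -0.014, 0, 0.18],
    [-0.031, -0.014, 0, 0.18],
    [-0.03, -0.014, 0, 0.18],
    [-0.02, -0.006, -0.001, 0.18],
    [-0.01, 0, 0, 0.08],
    [-0.008, 0, 0, 0],
    [0, 0, 0, 0],
    [0, 0, 0, 0],
  ],
)

```text
clock: 7.3
eef_pos: [0.5033, -0.3188, 0.3348]
tool_rot: [0.732, 0.681, 0.0, -0.001]
ft_force: [0.8, 0.3, -5.0]
grip_width: 0.0077
```

```bash
python3 - <<'E'
from h import *
im,d=cams.camera('side');crop(im,200,20,400,240,2.7,'pics/s6.png');np.savez('pics/s6.npz',im=im,d=d)
im,d=cams.camera('top');crop(im,350,80,560,280,3,'pics/t6.png');np.savez('pics/t6.npz',im=im,d=d)
print(monitor.get_obs()['joint_pos'],monitor.get_obs()['ft_force'])
E
python3 plan.py .4905 -.325 nan -4.2 1
```

```text
[-5.64643288e-01  4.34930094e-01  5.47465568e-01  1.68370065e+00
  3.26872269e-04  1.07744744e+00] [-0.21552537 -0.2032211  -4.00354253]
clock 7.4 pos [ 0.5033 -0.3187  0.3351] yaw -4.08 z [-0.  0. -1.]
[[-0.007,-0.012,0.0,0.02]]
end [ 0.4908 -0.3248  0.3351] -4.2
```

View pics/s6.png

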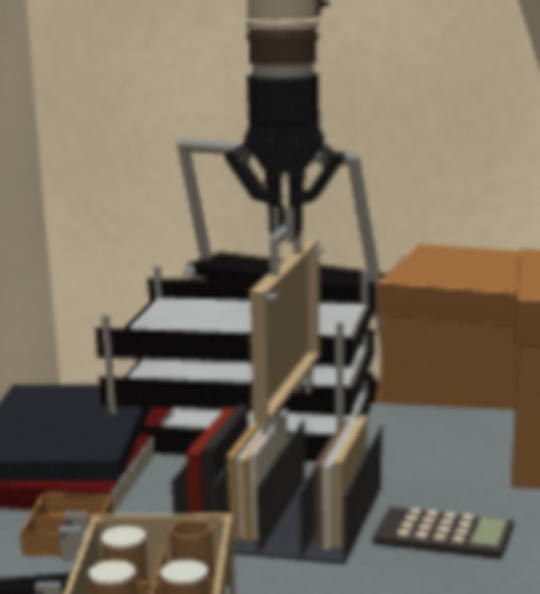

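View pics/t6.png

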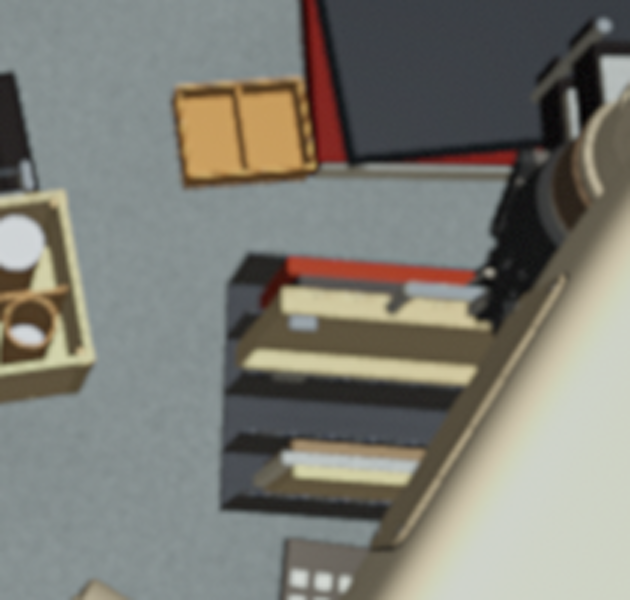

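```bash
python3 - <<'E'
from h import *
np.set_printoptions(precision=4,suppress=True)
s=np.load('pics/s6.npz')
def py(uv,y):
    o,d=ray('side',uv); return o+d*((y-o[1])/d[:,1])[:,None]
c=np.array([(252,290),(272,278),(262,415),(278,405)])/2.7+[200,20]
print(py(c,-.199))
P=cloud('side',s['d'])
for v in range(115,180,8): print(v,[tuple(P[v,u].round(3).tolist()) for u in (296,300,304,308,312)])
E
```

```text
[[ 0.5162 -0.199   0.3118]
 [ 0.4956 -0.199   0.3246]
 [ 0.5095 -0.199   0.1789]
 [ 0.4923 -0.199   0.1908]]
115 [(0.782, -1.543, 0.013), (0.51, -0.267, 0.329), (0.821, -1.992, -0.096), (0.501, -0.344, 0.311), (0.492, -0.358, 0.308)]
123 [(0.758, -1.425, -0.0), (0.508, -0.25, 0.311), (0.499, -0.266, 0.307), (0.504, -0.356, 0.284), (0.501, -0.413, 0.269)]
131 [(0.509, -0.2, 0.302), (0.512, -0.267, 0.283), (0.507, -0.306, 0.273), (0.504, -0.358, 0.258), (0.501, -0.41, 0.244)]
139 [(0.51, -0.198, 0.28), (0.511, -0.264, 0.261), (0.508, -0.307, 0.248), (0.504, -0.353, 0.235), (0.501, -0.408, 0.219)]
147 [(0.51, -0.199, 0.257), (0.511, -0.258, 0.239), (0.509, -0.308, 0.223), (0.505, -0.353, 0.209), (0.501, -0.405, 0.194)]
155 [(0.511, -0.201, 0.233), (0.511, -0.256, 0.215), (0.508, -0.304, 0.2), (0.504, -0.349, 0.185), (0.498, -0.386, 0.173)]
163 [(0.513, -0.204, 0.209), (0.512, -0.256, 0.191), (0.508, -0.302, 0.175), (0.496, -0.301, 0.176), (0.517, -0.495, 0.108)]
171 [(0.511, -0.193, 0.189), (0.506, -0.224, 0.178), (0.499, -0.25, 0.169), (0.53, -0.49, 0.081), (0.516, -0.488, 0.082)]
179 [(0.546, -0.36, 0.1), (0.528, -0.335, 0.111), (0.524, -0.379, 0.094), (0.532, -0.498, 0.048), (0.507, -0.432, 0.074)]
```

>>> send_rows(
  moves=[
    [-0.004, -0.006, 0, 0],
    [-0.003, -0.006, 0.01, 0],
    [0, 0, 0.015, 0],
    [0, 0, 0.015, 0],
    [0, 0, 0.015, 0],
    [0, 0, 0.01, 0],
    [0, 0, 0, 0],
  ],
)

```text
clock: 8.1
eef_pos: [0.4893, -0.3252, 0.2686]
tool_rot: [0.732, 0.681, -0.0, -0.002]
ft_force: [0.7, 1.1, -4.4]
grip_width: 0.0075
```

```bash
python3 - <<'E'
from h import *
im,d=cams.camera('side');crop(im,200,20,400,240,2.7,'pics/s7.png');np.savez('pics/s7.npz',im=im,d=d)
print(monitor.get_obs()['ft_force'])
E
python3 plan.py .4905 -.325 nan -4.2 1
```

```text
[-0.81692931  0.00753105 -4.300083  ]
clock 8.15 pos [ 0.4898 -0.3255  0.2698] yaw -4.17 z [-0.001  0.001 -1.   ]
[[0.001,0.001,0.0,0.01]]
end [ 0.4909 -0.3246  0.2698] -4.22
```

View pics/s7.png

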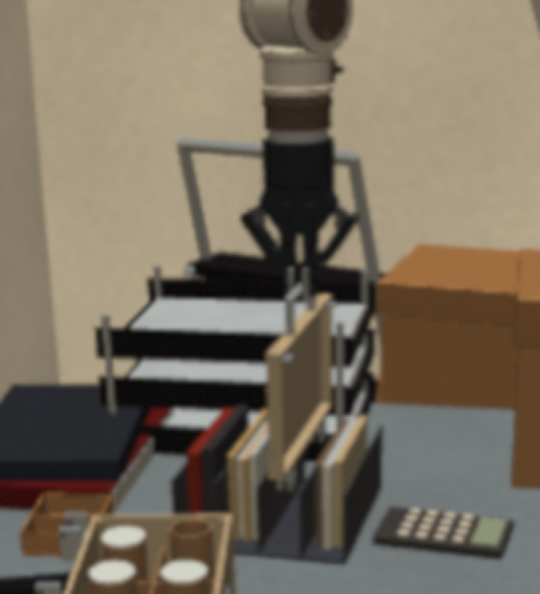

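>>> send_rows(
  moves=[
    [0.001, 0.001, 0.01, 0],
    [0, 0, 0.012, 0],
    [0, 0, 0.012, 0],
    [0, 0, 0.012, 0],
    [0, 0, 0.012, 0],
    [0, 0, 0.01, 0],
    [0, 0, 0.004, 0],
    [0, 0, 0.002, 0],
    [0, 0, 0, 0],
  ],
)

```text
clock: 9.05
eef_pos: [0.4919, -0.325, 0.1971]
tool_rot: [0.732, 0.681, 0.0, 0.001]
ft_force: [-0.6, 1.3, -1.4]
grip_width: 0.0073
```

```bash
python3 - <<'E'
from h import *
im,d=cams.camera('side');crop(im,200,60,380,240,3.2,'pics/s8.png');np.savez('pics/s8.npz',im=im,d=d)
print(monitor.get_obs()['ft_force'])
E
python3 plan.py .4905 -.325 nan -4.2 1
```

```text
[-0.24868578  1.68748458 -0.79679026]
clock 9.1 pos [ 0.4918 -0.3251  0.1971] yaw -4.17 z [ 0.001 -0.001 -1.   ]
[[-0.0,-0.001,0.0,0.0]]
end [ 0.4908 -0.325   0.1971] -4.17
```

View pics/s8.png

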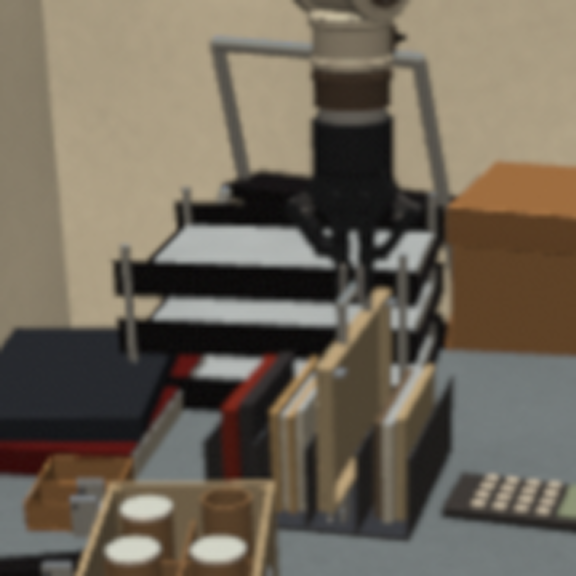

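>>> send_rows(
  moves=[
    [0, 0, 0.002, 0],
    [0, 0, 0.002, 0],
    [0, 0, 0, 0],
  ],
)

```text
clock: 9.4
eef_pos: [0.4938, -0.3246, 0.1967]
tool_rot: [0.732, 0.681, 0.002, 0.003]
ft_force: [0.0, 6.6, 11.4]
grip_width: 0.0075
```

>>> send_rows(
  moves=[
    [0, 0, -0.004, 0],
    [0, 0, 0, 0],
  ],
)

```text
clock: 9.6
eef_pos: [0.4915, -0.3256, 0.1967]
tool_rot: [0.732, 0.681, -0.0, 0.001]
ft_force: [-0.8, -2.0, 4.8]
grip_width: 0.0079
```

>>> send_rows(
  moves=[
    [0, 0, 0, 0],
    [0, 0, 0, 0],
    [0, 0, 0, 0],
    [0, 0, 0, 0],
  ],
  claw=0.2,
)

```text
clock: 10.0
eef_pos: [0.4914, -0.3251, 0.1962]
tool_rot: [0.733, 0.681, -0.0, 0.0]
ft_force: [-0.2, 1.3, 0.2]
grip_width: 0.0514
```

>>> send_rows(
  moves=[
    [0, 0, -0.01, 0],
    [0, 0, -0.03, 0],
    [0, 0, -0.05, 0],
    [0, 0, -0.05, 0],
    [0, 0, -0.03, 0],
  ],
)

```text
clock: 10.5
eef_pos: [0.4917, -0.3252, 0.3717]
tool_rot: [0.732, 0.681, 0.001, 0.003]
ft_force: [0.4, -0.5, -0.1]
grip_width: 0.0512
```

```bash
python3 - <<'E'
from h import *
im,d=cams.camera('side');crop(im,200,60,380,240,3.2,'pics/s9.png');np.savez('pics/s9.npz',im=im,d=d)
print(monitor.get_obs()['ft_force'])
E
python3 plan.py nan nan nan nan 1
```

```text
[-0.89056864  0.8438174   2.44173015]
clock 10.55 pos [ 0.4925 -0.3257  0.376 ] yaw -4.18 z [ 0.011 -0.008 -1.   ]
[[0.0,0.0,0.0,-0.0]]
end [ 0.4925 -0.3257  0.376 ] -4.18
```

View pics/s9.png

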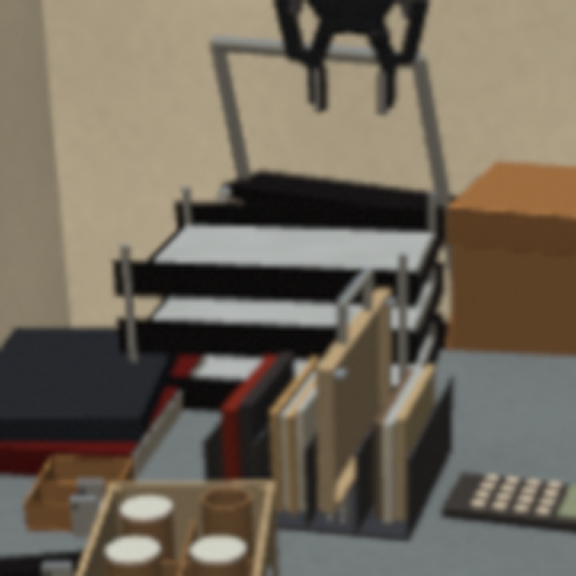

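```bash
python3 - <<'E'
from h import *
np.set_printoptions(precision=4,suppress=True)
def tri(a,b):
    o1,d1=ray('top',a);o2,d2=ray('side',b);d1=d1[0];d2=d2[0]
    A=np.c_[d1,-d2];k=np.linalg.lstsq(A,o2-o1,rcond=None)[0]
    p,q=o1+k[0]*d1,o2+k[1]*d2;return (p+q)/2,np.linalg.norm(p-q)
f=lambda p,x,y,s:np.array(p)/s+[x,y]
st=lambda p:f(p,150,110,4.5);sd=lambda p:f(p,170,180,3.1)
print('rod top',tri(st((52,407)),sd((207,343))))
print('bar ends',tri(st((232,355)),sd((173,400))),tri(st((248,492)),sd((286,398))))
t=np.load('pics/top0.npz')
# open tube from t6
im=np.load('pics/t6.npz')
c=plane('top',f((30,325),350,80,3),.114);print('tube',c)
s=np.load('pics/s9.npz');
crop(s['im'],220,170,340,260,6,'pics/s9b.png')
crop(np.load('pics/side0.npz')['im'],215,270,280,350,8,'pics/c_g.png')
crop(t['im'],150,180,260,235,7,'pics/c_g2.png')
E
```

```text
rod top (array([0.506 , 0.3818, 0.1713]), np.float64(0.002271092803487798))
bar ends (array([0.5579, 0.3181, 0.0791]), np.float64(0.0007803403647250814)) (array([0.4842, 0.3058, 0.08  ]), np.float64(0.002544479549099465))
tube [[ 0.549 -0.057  0.114]]
```

View pics/c_g.png

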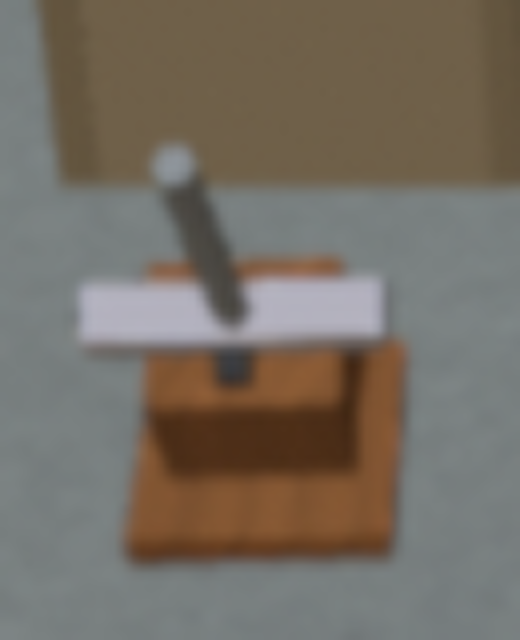

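View pics/c_g2.png

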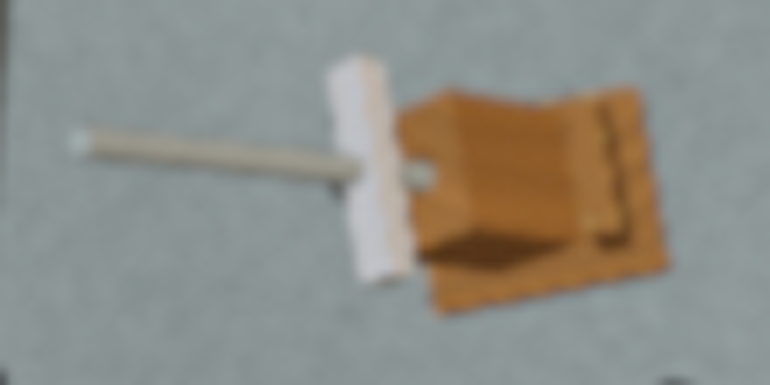

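View pics/s9b.png

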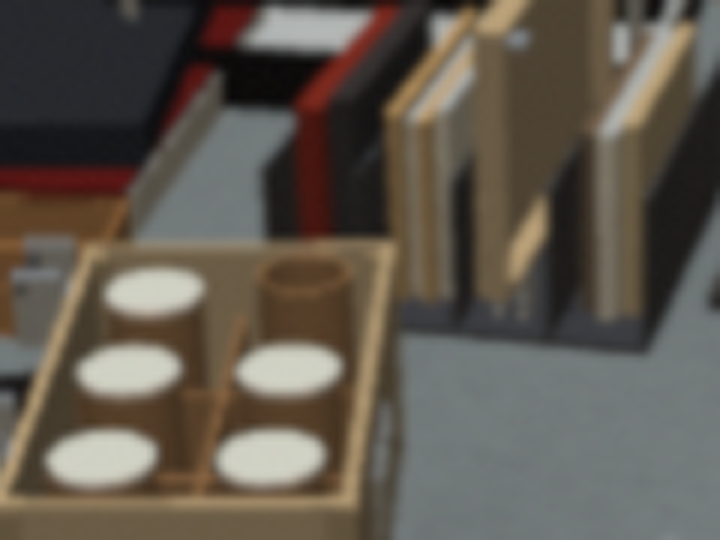

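```bash
python3 plan.py .55 -.09 .30 9 8
```

```text
clock 10.55 pos [ 0.4925 -0.3257  0.376 ] yaw -4.18 z [ 0.011 -0.008 -1.   ]
[[0.03,0.005,0.009,-0.29],[0.03,0.006,0.01,-0.29],[0.029,0.007,0.009,-0.28],[0.03,0.007,0.01,-0.29],[0.029,0.009,0.009,-0.29],[0.029,0.009,0.01,-0.29],[0.028,0.01,0.009,-0.28],[0.029,0.011,0.01,-0.29]]
end [ 0.5501 -0.0895  0.3   ] 9.0
```

>>> send_rows(
  moves=[
    [0.03, 0.005, 0.002, -0.29],
    [0.03, 0.006, 0.004, -0.29],
    [0.029, 0.007, 0.008, -0.28],
    [0.03, 0.007, 0.012, -0.29],
    [0.029, 0.009, 0.012, -0.29],
    [0.029, 0.009, 0.012, -0.29],
    [0.028, 0.01, 0.012, -0.28],
    [0.029, 0.011, 0.014, -0.29],
    [0, 0, 0, 0],
    [0, 0, 0, 0],
  ],
)

```text
clock: 11.55
eef_pos: [0.5489, -0.0882, 0.2905]
tool_rot: [0.649, 0.761, -0.0, 0.0]
ft_force: [0.0, 0.4, 0.3]
grip_width: 0.0512
```

```bash
python3 - <<'E'
from h import *
T=wristT();print(monitor.get_obs()['eef_pos'])
im,d=cams.camera('wrist');cv2.imwrite('pics/w10.png',im);np.savez('pics/w10.npz',im=im,d=d,T=T)
print(proj('wrist',[.552,-.055,.114],T))
E
python3 plan.py .509 .367 .26 9.5 12
```

```text
[ 0.54892514 -0.08818926  0.29046882]
[[329.71403733 172.31217426]]
clock 11.6 pos [ 0.5491 -0.089   0.2909] yaw 9.01 z [ 0.001 -0.001 -1.   ]
[[0.038,0.003,0.003,-0.01],[0.038,0.002,0.002,-0.0],[0.038,0.003,0.003,-0.01],[0.038,0.003,0.002,-0.01],[0.038,0.003,0.003,-0.01],[0.038,0.002,0.002,-0.0],[0.038,0.003,0.003,-0.01],[0.038,0.003,0.003,-0.01],[0.038,0.003,0.002,-0.0],[0.038,0.003,0.003,-0.01],[0.038,0.003,0.002,-0.01],[0.038,0.003,0.003,-0.01]]
end [0.5095 0.3666 0.2599] 9.52
```

View pics/w10.png

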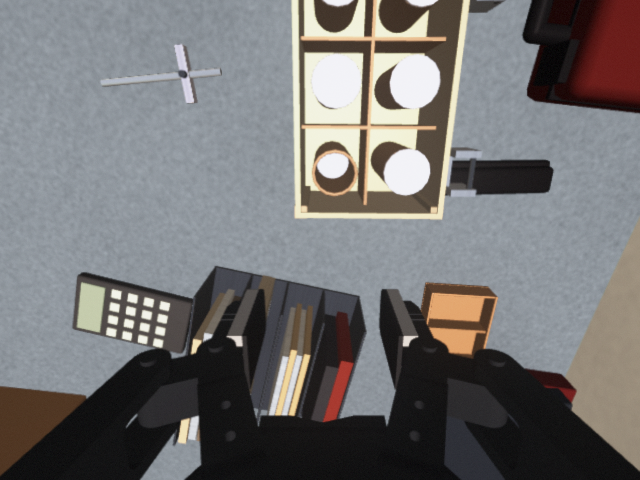

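```bash
python3 - <<'E'
from h import *
np.set_printoptions(precision=4,suppress=True)
w=np.load('pics/w10.npz');T=w['T'];im=w['im']
crop(im,290,120,400,220,6,'pics/w10c.png')
print(plane('wrist',[(336,172)],.114,T))
D=w['d']
P=cloud('wrist',D,T)
for uv in [(333,165),(333,160),(328,165),(338,168),(407,172),(337,80),(413,80)]: print(uv,P[uv[1],uv[0]])
E
```

```text
[[ 0.5576 -0.0538  0.114 ]]
(333, 165) [ 0.5578 -0.0578  0.0389]
(333, 160) [ 0.5569 -0.0525  0.0384]
(328, 165) [ 0.5524 -0.0589  0.0371]
(338, 168) [ 0.5638 -0.0603  0.0385]
(407, 172) [ 0.6227 -0.0446  0.107 ]
(337, 80) [0.5456 0.022  0.1067]
(413, 80) [0.6094 0.0321 0.1066]
```

View pics/w10c.png

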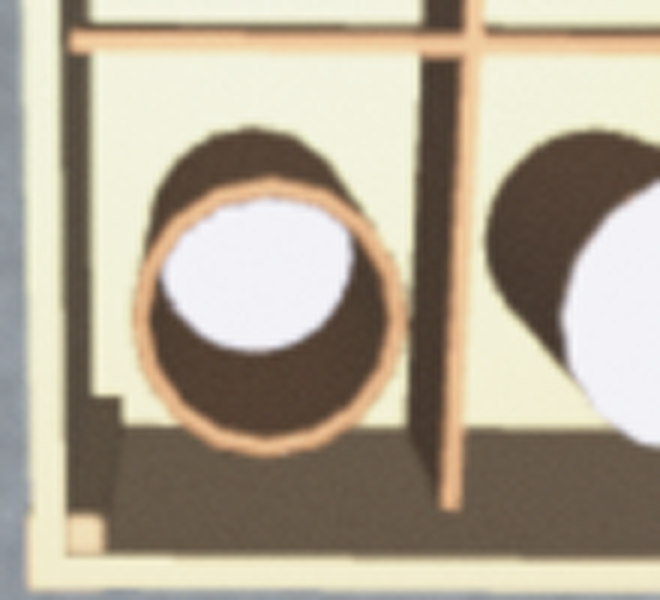

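>>> send_rows(
  moves=[
    [0.03, 0.002, 0.003, 0],
    [0.038, 0.003, 0.002, 0],
    [0.038, 0.003, 0.003, -0.01],
    [0.038, 0.003, 0.002, -0.01],
    [0.038, 0.003, 0.003, -0.01],
    [0.038, 0.002, 0.002, 0],
    [0.038, 0.003, 0.003, -0.01],
    [0.038, 0.003, 0.003, -0.01],
    [0.038, 0.003, 0.002, 0],
    [0.038, 0.003, 0.003, -0.01],
    [0.038, 0.003, 0.002, -0.01],
    [0.032, 0.002, 0.003, -0.01],
    [0, 0, 0, 0],
    [0, 0, 0, 0],
  ],
)

```text
clock: 13.0
eef_pos: [0.5117, 0.3525, 0.2595]
tool_rot: [0.647, 0.763, 0.0, 0.0]
ft_force: [0.4, 0.5, -0.0]
grip_width: 0.0516
```

```bash
python3 - <<'E'
from h import *
T=wristT();print(monitor.get_obs()['eef_pos'])
im,d=cams.camera('wrist');cv2.imwrite('pics/w11.png',im);np.savez('pics/w11.npz',im=im,d=d,T=T)
print(plane('side',np.array([(305,272)])/6+[220,170],.114))
E
python3 plan.py nan nan nan nan 1
```

```text
[0.51173403 0.35245987 0.25952686]
[[ 0.55343557 -0.05451307  0.114     ]]
clock 13.05 pos [0.5119 0.3518 0.2597] yaw 9.37 z [ 0.001 -0.    -1.   ]
[[0.0,0.0,0.0,-0.0]]
end [0.5119 0.3518 0.2597] 9.37
```

View pics/w11.png

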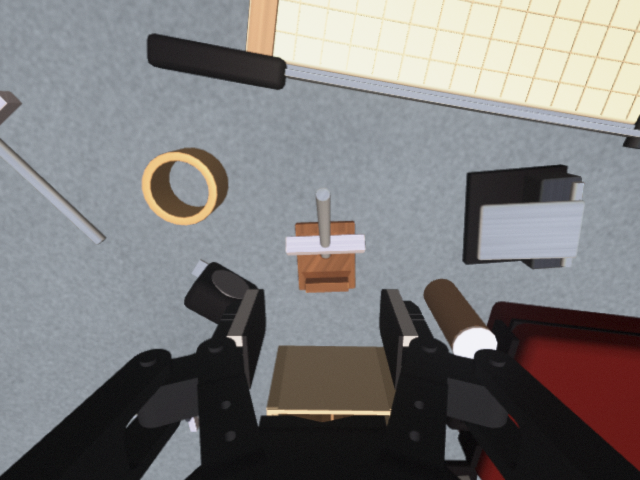

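```bash
python3 - <<'E'
from h import *
np.set_printoptions(precision=4,suppress=True)
w=np.load('pics/w11.npz');T=w['T']
print('top',plane('wrist',[(323.5,194.5)],.171,T),plane('wrist',[(324.5,220)],.13,T),'barends',plane('wrist',[(287,246),(364.5,243)],.08,T))
P=cloud('wrist',w['d'],T)
for v in range(190,262,6): print(v,P[v,322:328].round(3).tolist()[::2])
# line fit on rod pixels
E
```

```text
top [[0.509  0.3837 0.171 ]] [[0.5149 0.3543 0.13  ]] barends [[0.486  0.3076 0.08  ]
 [0.5601 0.323  0.08  ]]
190 [[0.507, 0.387, 0.171], [0.509, 0.387, 0.172], [0.51, 0.387, 0.173]]
196 [[0.508, 0.383, 0.175], [0.509, 0.383, 0.174], [0.511, 0.384, 0.176]]
202 [[0.509, 0.38, 0.176], [0.51, 0.379, 0.174], [0.511, 0.38, 0.174]]
208 [[0.51, 0.373, 0.167], [0.511, 0.374, 0.167], [0.512, 0.374, 0.166]]
214 [[0.511, 0.366, 0.157], [0.512, 0.367, 0.158], [0.514, 0.367, 0.158]]
220 [[0.512, 0.359, 0.147], [0.514, 0.359, 0.148], [0.515, 0.359, 0.147]]
226 [[0.513, 0.351, 0.136], [0.515, 0.352, 0.138], [0.516, 0.352, 0.138]]
232 [[0.515, 0.342, 0.123], [0.516, 0.343, 0.126], [0.518, 0.343, 0.124]]
238 [[0.517, 0.333, 0.112], [0.518, 0.333, 0.113], [0.52, 0.333, 0.113]]
244 [[0.518, 0.321, 0.096], [0.52, 0.322, 0.097], [0.522, 0.322, 0.098]]
250 [[0.52, 0.313, 0.089], [0.522, 0.313, 0.09], [0.523, 0.314, 0.091]]
256 [[0.523, 0.293, 0.057], [0.525, 0.296, 0.061], [0.527, 0.298, 0.066]]
```

```bash
python3 plan.py .5095 .369 .134 10.5 5
```

```text
clock 13.05 pos [0.5119 0.3518 0.2597] yaw 9.37 z [ 0.001 -0.    -1.   ]
[[0.003,0.0,0.025,-0.04],[0.004,0.0,0.025,-0.04],[0.003,0.0,0.025,-0.04],[0.004,0.0,0.026,-0.04],[0.003,0.001,0.025,-0.04]]
end [0.51   0.3687 0.1337] 10.52
```

>>> send_rows(
  moves=[
    [0.007, 0, 0.025, -0.04],
    [0.007, 0, 0.03, -0.04],
    [0.003, 0, 0.03, -0.04],
    [0, 0, 0.025, -0.04],
    [0, 0, 0.016, -0.04],
    [0, 0, 0, 0],
  ],
)

```text
clock: 13.65
eef_pos: [0.5076, 0.3666, 0.1309]
tool_rot: [0.64, 0.768, -0.003, -0.0]
ft_force: [0.1, -0.6, 0.0]
grip_width: 0.0511
```

>>> send_rows(
  moves=[
    [0, 0, 0, 0],
    [0, 0, 0, 0],
    [0, 0, 0, 0],
    [0, 0, 0, 0],
    [0, 0, 0, 0],
  ],
  claw=-1,
)

```text
clock: 14.15
eef_pos: [0.5094, 0.3703, 0.1348]
tool_rot: [0.639, 0.769, 0.002, 0.001]
ft_force: [0.6, 0.6, 3.5]
grip_width: 0.0089
```

```bash
python3 - <<'E'
from h import *
T=wristT();print(monitor.get_obs()['eef_pos'],monitor.get_obs()['ft_force'],monitor.get_obs()['grip_width'])
im,d=cams.camera('wrist');crop(im,200,100,450,400,2,'pics/w12.png');np.savez('pics/w12.npz',im=im,d=d,T=T)
im,d=cams.camera('side');crop(im,180,180,330,350,3.4,'pics/s12.png');np.savez('pics/s12.npz',im=im,d=d,T=T)
E
python3 plan.py nan nan nan nan 1
```

```text
[0.50942243 0.37025505 0.13481298] [0.56482425 0.58085056 3.50115961] 0.008910973764285898
clock 14.25 pos [0.5094 0.3704 0.1347] yaw 10.62 z [ 0.003  0.002 -1.   ]
[[0.0,0.0,0.0,-0.0]]
end [0.5094 0.3704 0.1347] 10.62
```

View pics/w12.png

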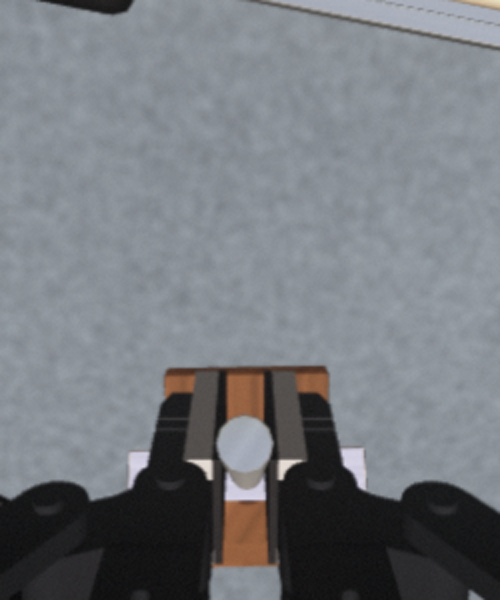

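View pics/s12.png

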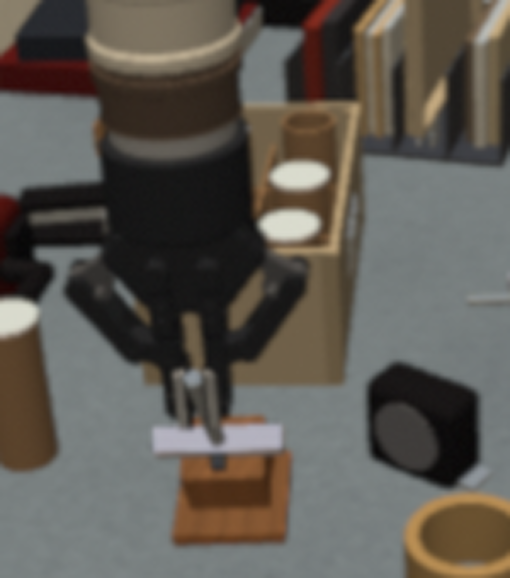

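>>> send_rows(
  moves=[
    [0.006, 0, -0.008, 0],
    [0.006, 0, -0.008, 0],
    [0.006, 0, -0.008, 0],
    [0.006, 0, -0.008, 0],
    [0.006, 0, -0.008, 0],
    [0.003, 0, -0.008, 0],
    [0, 0, -0.02, 0],
    [0, 0, -0.02, 0],
    [0, 0, 0, 0],
  ],
)

```text
clock: 15.15
eef_pos: [0.5029, 0.4038, 0.225]
tool_rot: [0.639, 0.77, 0.003, 0.0]
ft_force: [0.1, 0.2, -0.2]
grip_width: 0.0084
```

```bash
python3 - <<'E'
from h import *
T=wristT();print(monitor.get_obs()['eef_pos'],monitor.get_obs()['ft_force'],monitor.get_obs()['grip_width'])
im,d=cams.camera('wrist');crop(im,200,100,450,400,2,'pics/w13.png');np.savez('pics/w13.npz',im=im,d=d,T=T)
im,d=cams.camera('side');crop(im,180,150,330,350,3,'pics/s13.png');np.savez('pics/s13.npz',im=im,d=d,T=T)
im,d=cams.camera('top');crop(im,130,140,290,260,4,'pics/t13.png');np.savez('pics/t13.npz',im=im,d=d,T=T)
E
python3 plan.py nan nan nan nan 1
```

```text
[0.50287835 0.40379563 0.22496379] [ 0.1257534   0.16956949 -0.20242431] 0.008384833385574776
clock 15.3 pos [0.5015 0.4021 0.2204] yaw 10.62 z [-0.001 -0.    -1.   ]
[[0.0,0.0,0.0,-0.0]]
end [0.5015 0.4021 0.2204] 10.62
```

View pics/s13.png

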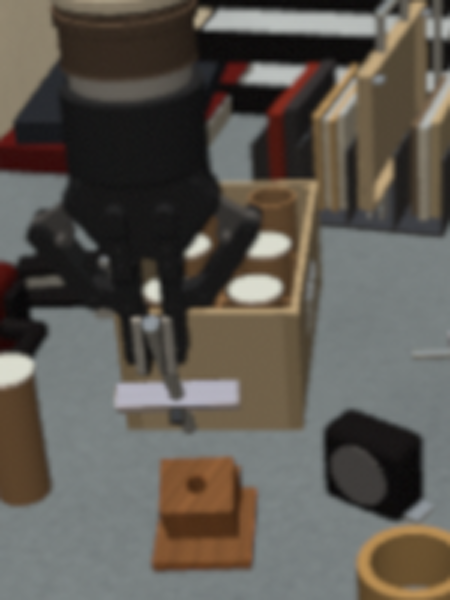

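View pics/t13.png

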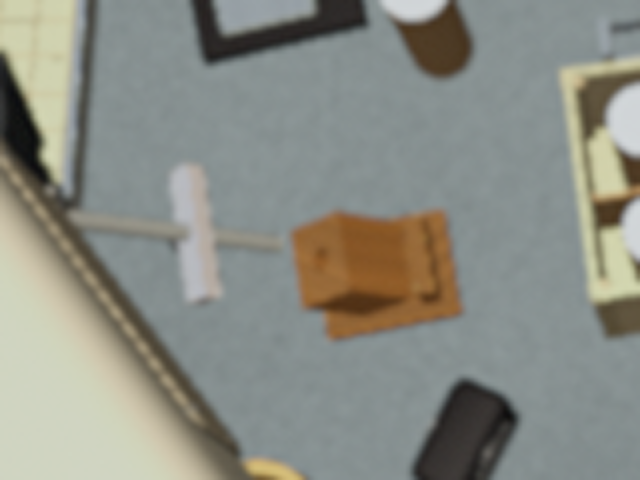

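View pics/w13.png

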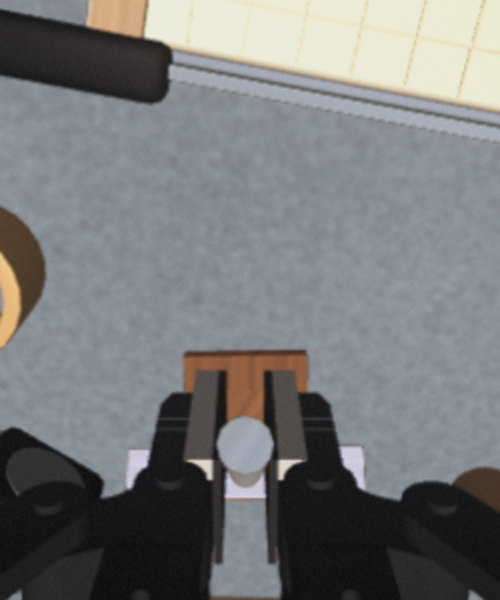

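```bash
cat >> h.py <<'E'
def tri(a,b,n1='top',n2='side'):
    o1,d1=ray(n1,a);o2,d2=ray(n2,b);d1=d1[0];d2=d2[0]
    k=np.linalg.lstsq(np.c_[d1,-d2],o2-o1,rcond=None)[0]
    p,q=o1+k[0]*d1,o2+k[1]*d2;return (p+q)/2,np.linalg.norm(p-q)
E
python3 - <<'E'
from h import *
np.set_printoptions(precision=4,suppress=True)
print(tri((201.25,200.9),np.array((190,426))/3+[180,150]))
print('bar', tri(np.array((186,165))/4+[130,140],np.array((115,385))/3+[180,150]),tri(np.array((195,302))/4+[130,140],np.array((238,382))/3+[180,150]))
s=np.load('pics/s13.npz')
P=cloud('side',s['d'])
for u,v in [(235,290),(240,290),(237,295)]: print(P[v-8:v+4:2,u].round(3).tolist())
E
```

```text
(array([0.5195, 0.3078, 0.1173]), np.float64(0.0033107559690246165))
bar (array([0.55  , 0.351 , 0.1734]), np.float64(0.004458619736765115)) (array([0.4729, 0.3405, 0.1763]), np.float64(0.005898530961728154))
[[0.518, 0.356, 0.172], [0.518, 0.357, 0.169], [0.52, 0.355, 0.163], [0.598, 0.148, 0.015], [0.597, 0.152, 0.011], [0.598, 0.149, 0.003]]
[[0.509, 0.356, 0.173], [0.509, 0.357, 0.17], [0.508, 0.359, 0.166], [0.508, 0.362, 0.164], [0.508, 0.362, 0.16], [0.586, 0.149, 0.004]]
[[0.513, 0.361, 0.165], [0.513, 0.364, 0.163], [0.514, 0.363, 0.157], [0.593, 0.15, 0.001], [0.592, 0.156, 0.0], [0.589, 0.163, -0.0]]
```

```bash
python3 plan.py .5421 .0313 .255 8.2 12
```

```text
clock 15.3 pos [0.5015 0.4021 0.2204] yaw 10.62 z [-0.001 -0.    -1.   ]
[[-0.031,-0.002,-0.003,0.04],[-0.031,-0.003,-0.003,0.03],[-0.031,-0.002,-0.003,0.04],[-0.031,-0.002,-0.003,0.03],[-0.031,-0.002,-0.002,0.04],[-0.031,-0.002,-0.003,0.03],[-0.031,-0.001,-0.003,0.04],[-0.031,-0.002,-0.003,0.03],[-0.031,-0.001,-0.003,0.04],[-0.031,-0.002,-0.003,0.03],[-0.031,-0.001,-0.003,0.04],[-0.031,-0.001,-0.003,0.03]]
end [0.5422 0.0317 0.2554] 8.21
```

>>> send_rows(
  moves=[
    [-0.015, -0.002, -0.02, 0.04],
    [-0.031, -0.003, -0.015, 0.03],
    [-0.031, -0.002, 0, 0.04],
    [-0.031, -0.002, 0, 0.03],
    [-0.031, -0.002, 0, 0.04],
    [-0.031, -0.002, 0, 0.03],
    [-0.031, -0.001, 0, 0.04],
    [-0.031, -0.002, 0, 0.03],
    [-0.031, -0.001, 0, 0.04],
    [-0.031, -0.002, 0, 0.03],
    [-0.031, -0.001, 0, 0.04],
    [-0.031, -0.001, 0, 0.03],
    [-0.016, 0, 0, 0],
    [0, 0, 0, 0],
    [0, 0, 0, 0],
  ],
)

```text
clock: 16.8
eef_pos: [0.5417, 0.0319, 0.2555]
tool_rot: [0.655, 0.756, -0.0, -0.001]
ft_force: [0.1, 0.3, -1.4]
grip_width: 0.0081
```

```bash
python3 - <<'E'
from h import *
T=wristT();print(monitor.get_obs()['eef_pos'],monitor.get_obs()['ft_force'],monitor.get_obs()['grip_width'])
im,d=cams.camera('side');crop(im,200,100,350,260,3.7,'pics/s14.png');np.savez('pics/s14.npz',im=im,d=d,T=T)
im,d=cams.camera('top');crop(im,260,110,420,230,4,'pics/t14.png');np.savez('pics/t14.npz',im=im,d=d,T=T)
im,d=cams.camera('wrist');cv2.imwrite('pics/w14.png',im)
E
python3 plan.py .5421 .0313 .238 8.2 1
```

```text
[0.54172965 0.03193554 0.25545112] [ 0.10581669  0.27759886 -1.40441912] 0.008135358571624035
clock 16.95 pos [0.5419 0.0327 0.256 ] yaw 8.29 z [-0.  0. -1.]
[[-0.001,-0.0,0.018,0.02]]
end [0.5421 0.0318 0.238 ] 8.17
```

View pics/s14.png

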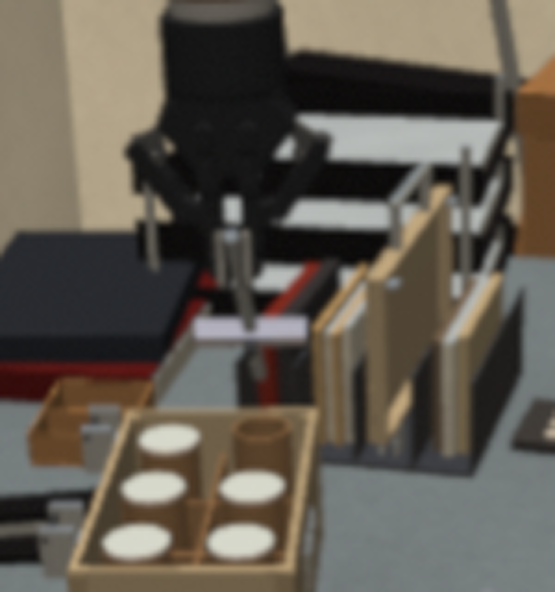

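View pics/t14.png

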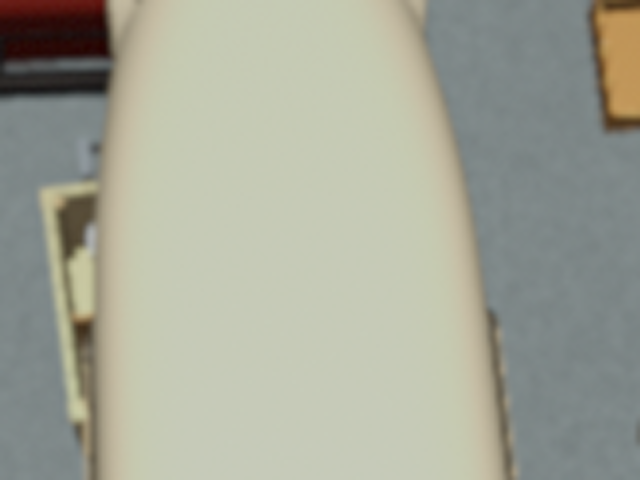

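View pics/w14.png

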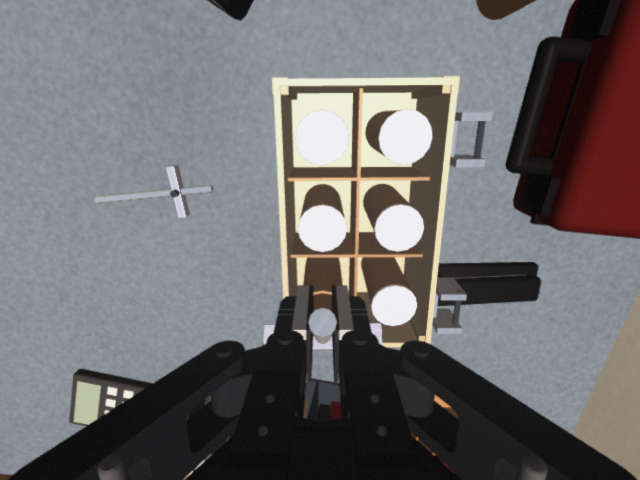

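```bash
python3 - <<'E'
from h import *
np.set_printoptions(precision=4,suppress=True)
s=np.load('pics/s14.npz');crop(s['im'],230,140,310,240,7,'pics/s14b.png')
g=np.array([.5419,.0325,.2565+.019]); e=np.array([-.143,.990,0]);y=np.array([.99,.143,0])
for tip in [(262,374),(262,370)]:
    o,d=ray('side',np.array(tip)/3.7+[200,100]);d=d[0]/np.linalg.norm(d[0])
    for k in np.arange(1.1,1.5,.02):
        p=o+k*d; q=p-g
        r=np.linalg.norm(q)
        if .125<r<.18: print(p,'r',r,'e',q@e,'y',q@y,'dz',q[2],'tilt',np.degrees(np.arctan2(-q@e,-q[2])))
for z in (.154,.15): print(z,plane('side',np.array([(262,374)])/3.7+[200,100],z)-[.5419,.0325,0])
E
```

```text
[ 0.5469 -0.0379  0.1624] r 0.1333324518573453 e -0.07041586064135197 y -0.005112776741244243 dz -0.11311827354598297 tilt 31.90216719836325
[ 0.5517 -0.0556  0.1544] r 0.15005852585692037 e -0.08865120691549866 y -0.002950141080579334 dz -0.12105427865837631 tilt 36.216291120874416
[ 0.5564 -0.0734  0.1465] r 0.1675039690467445 e -0.10688655318964535 y -0.0007875054199144253 dz -0.12899028377076954 tilt 39.64651613138064
[ 0.547  -0.039   0.1649] r 0.1317888179953234 e -0.07151599824652796 y -0.005135157943763124 dz -0.11059025954434704 tilt 32.889754306197325
[ 0.5518 -0.0567  0.157 ] r 0.14866679178022818 e -0.08976880702234415 y -0.002972877540281128 dz -0.11848613745036513 tilt 37.148708773583095
[ 0.5565 -0.0745  0.1491] r 0.1662387963378194 e -0.10802161579816034 y -0.0008105971367990241 dz -0.12638201535638333 tilt 40.52127287848314
0.154 [[ 0.01   -0.0891  0.154 ]]
0.15 [[ 0.0124 -0.0981  0.15  ]]
```

View pics/s14b.png

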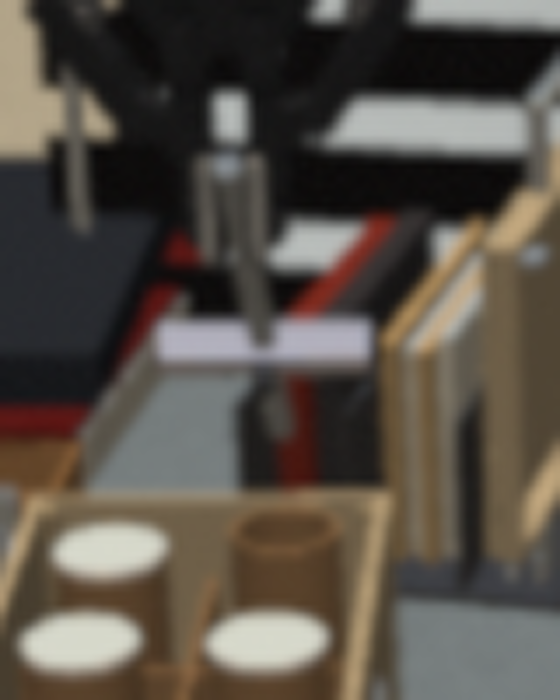

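>>> send_rows(
  moves=[
    [-0.003, 0.001, 0.01, 0],
    [0, 0, 0.012, 0],
    [0, 0, 0.01, 0],
    [0, 0, 0, 0],
    [0, 0, 0, 0],
  ],
)

```text
clock: 17.45
eef_pos: [0.5431, 0.0288, 0.2235]
tool_rot: [0.655, 0.756, -0.0, -0.001]
ft_force: [0.2, 0.5, -0.6]
grip_width: 0.0086
```

```bash
python3 - <<'E'
from h import *
im,d=cams.camera('side');crop(im,230,140,310,240,7,'pics/s15.png')
E
python3 plan.py nan nan nan 8.2 1
```

```text
clock 17.5 pos [0.5435 0.0287 0.2241] yaw 8.2 z [-0. -0. -1.]
[[0.0,0.0,0.0,-0.0]]
end [0.5435 0.0287 0.2241] 8.2
```

View pics/s15.png

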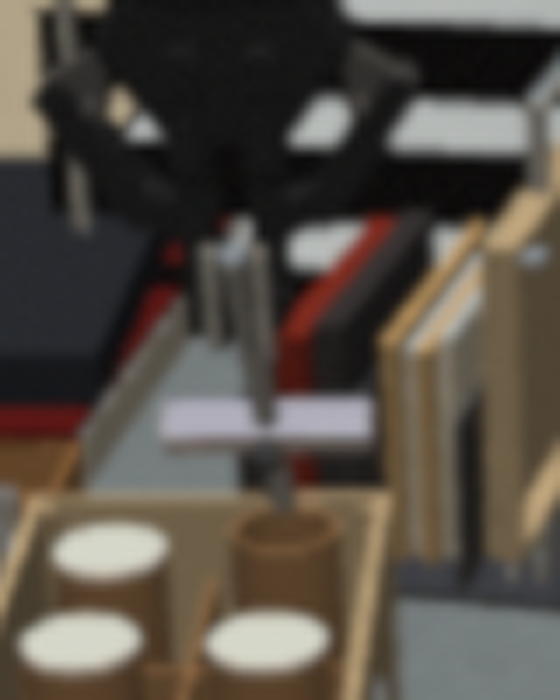

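```bash
python3 - <<'E'
from h import *
np.set_printoptions(precision=4,suppress=True)
r=plane('side',np.array([(288,531)])/7+[230,140],.114)[0]
for z in (.119,.122):
    p=plane('side',np.array([(284,499)])/7+[230,140],z)[0]
    q=p-r; print(p,r,'e',q@[-.143,.99,0],'y',q@[.99,.143,0])
E
```

```text
[ 0.5573 -0.0687  0.119 ] [ 0.5519 -0.0515  0.114 ] e -0.01782825413552817 y 0.002971609938511295
[ 0.5556 -0.0623  0.122 ] [ 0.5519 -0.0515  0.114 ] e -0.01130872490637471 y 0.002186587716037481
```

>>> send_rows(
  moves=[
    [0.0035, -0.001, 0, 0],
    [0, 0, 0.006, 0],
    [0, 0, 0.006, 0],
    [0, 0, 0, 0],
  ],
)

```text
clock: 17.9
eef_pos: [0.5413, 0.032, 0.211]
tool_rot: [0.655, 0.756, -0.001, -0.001]
ft_force: [-0.1, 0.3, -1.8]
grip_width: 0.0084
```

```bash
python3 - <<'E'
from h import *
im,d=cams.camera('side');crop(im,230,140,310,240,7,'pics/s16.png')
print(monitor.get_obs()['ft_force'])
E
python3 plan.py nan nan nan 8.2 1
```

```text
[ 0.23143364 -0.40338455 -0.4141534 ]
clock 17.95 pos [0.5415 0.032  0.2115] yaw 8.19 z [-0.001 -0.    -1.   ]
[[0.0,0.0,0.0,-0.0]]
end [0.5415 0.032  0.2115] 8.19
```

View pics/s16.png

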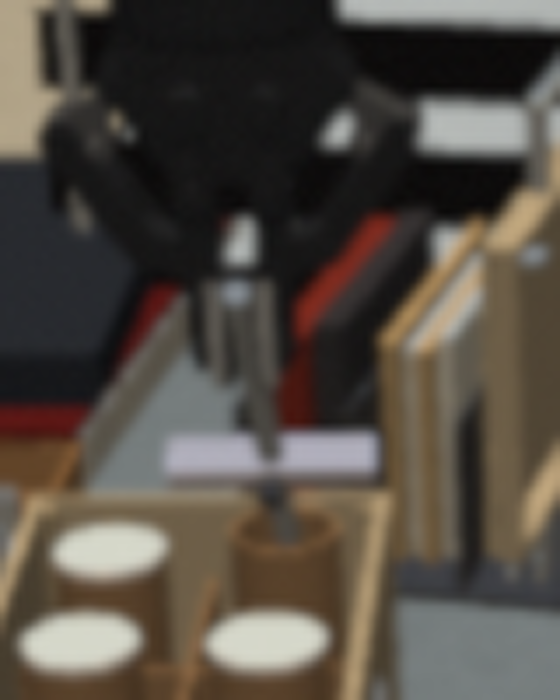

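>>> send_rows(
  moves=[
    [0, 0, 0.006, 0],
    [0, 0, 0.005, 0],
    [0, 0, 0.003, 0],
    [0, 0, 0, 0],
  ],
)

```text
clock: 18.35
eef_pos: [0.5416, 0.0319, 0.1974]
tool_rot: [0.655, 0.756, -0.0, -0.001]
ft_force: [0.9, -0.7, -1.5]
grip_width: 0.0082
```

```bash
python3 - <<'E'
from h import *
im,d=cams.camera('side');crop(im,230,140,310,240,7,'pics/s17.png')
print(monitor.get_obs()['ft_force'])
E
python3 plan.py nan nan nan 8.2 1
```

```text
[ 0.19264892 -0.72095903 -0.901654  ]
clock 18.4 pos [0.5418 0.032  0.1978] yaw 8.19 z [-0.001 -0.    -1.   ]
[[0.0,0.0,0.0,-0.0]]
end [0.5418 0.032  0.1978] 8.19
```

View pics/s17.png

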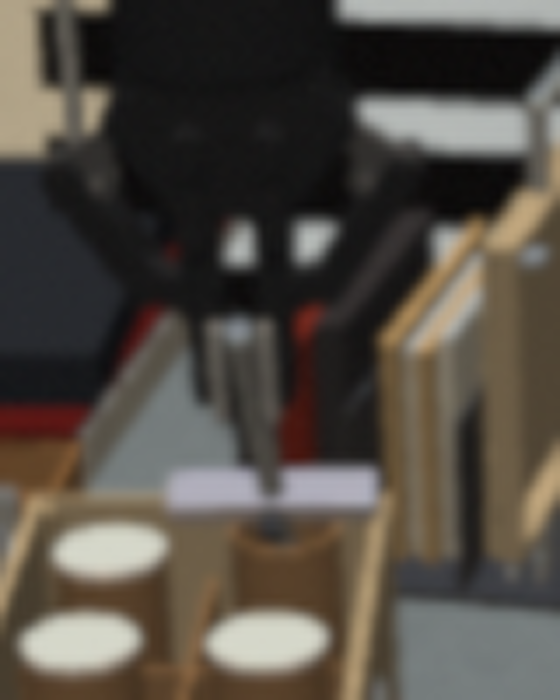

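>>> send_rows(
  moves=[
    [-0.005, 0, 0.002, 0],
    [-0.0081, 0, -0.005, 0],
    [-0.0085, 0, -0.005, 0],
    [-0.0088, 0, -0.0046, 0],
    [-0.0091, 0, -0.004, 0],
    [0, 0, 0, 0],
  ],
)

```text
clock: 19.0
eef_pos: [0.5482, -0.0083, 0.2158]
tool_rot: [0.655, 0.755, 0.001, 0.001]
ft_force: [-0.1, 2.3, -0.3]
grip_width: 0.0083
```

```bash
python3 - <<'E'
from h import *
im,d=cams.camera('side');crop(im,230,120,310,240,5,'pics/s18.png')
print(monitor.get_obs()['ft_force'])
im,d=cams.camera('wrist');crop(im,220,200,420,400,3,'pics/w18.png')
E
python3 plan.py nan nan nan 8.2 1
```

```text
[-0.54442855  2.05056569  0.51108503]
clock 19.1 pos [ 0.5481 -0.0077  0.2154] yaw 8.15 z [ 0.001 -0.    -1.   ]
[[0.0,0.0,0.0,-0.01]]
end [ 0.5481 -0.0077  0.2154] 8.2
```

View pics/s18.png

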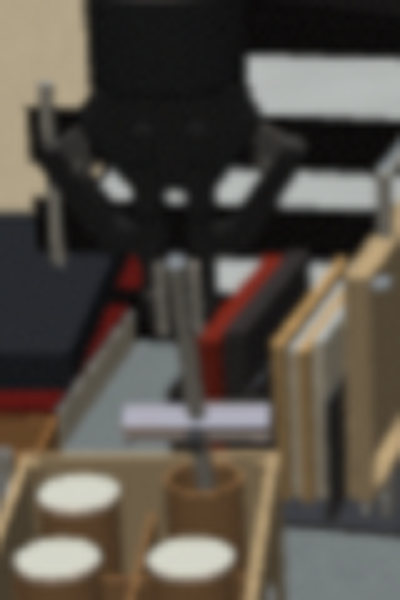

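View pics/w18.png

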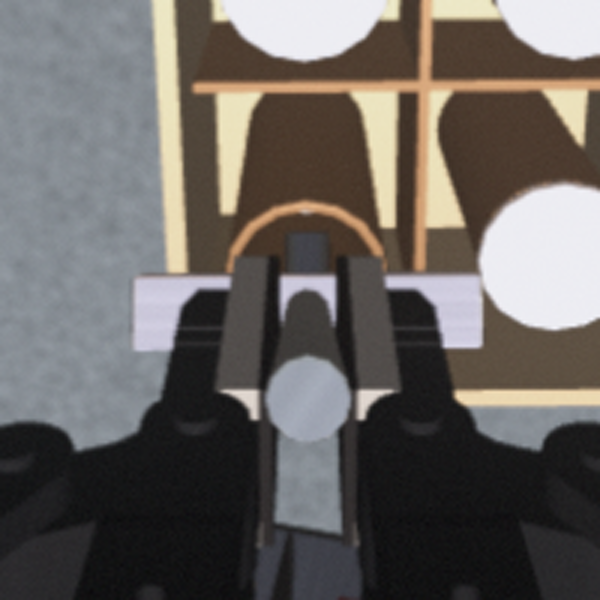

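>>> send_rows(
  moves=[
    [-0.0093, 0, -0.0032, 0],
    [-0.0096, 0, -0.0028, 0],
    [-0.0097, 0, -0.002, 0],
    [-0.0098, 0, -0.001, 0],
    [-0.01, 0, 0, 0],
    [-0.0105, 0, 0, 0],
    [0, 0, 0, 0],
  ],
)

```text
clock: 19.8
eef_pos: [0.5564, -0.0678, 0.2235]
tool_rot: [0.656, 0.755, -0.001, 0.001]
ft_force: [-0.2, 1.0, -1.6]
grip_width: 0.0082
```

```bash
python3 - <<'E'
from h import *
im,d=cams.camera('side');crop(im,230,110,310,230,5,'pics/s19.png');np.savez('pics/s19.npz',im=im,d=d)
print(monitor.get_obs()['ft_force'])
im,d=cams.camera('wrist');crop(im,220,200,420,400,3,'pics/w19.png')
E
python3 plan.py nan nan nan 8.2 1
```

```text
[ 0.64342205  0.66029826 -1.31939713]
clock 19.9 pos [ 0.5559 -0.0669  0.2233] yaw 8.11 z [-0.001 -0.002 -1.   ]
[[0.0,0.0,0.0,-0.02]]
end [ 0.5559 -0.0669  0.2233] 8.22
```

View pics/s19.png

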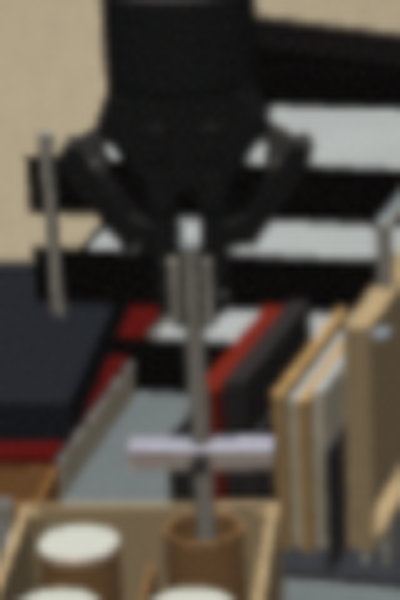

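View pics/w19.png

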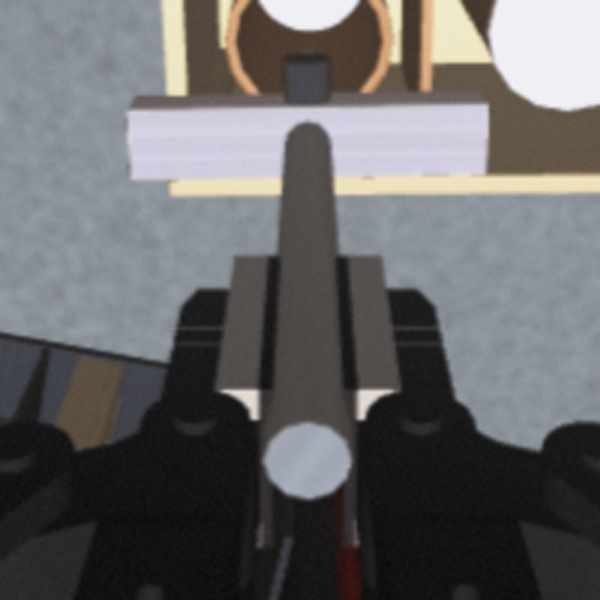

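```bash
python3 - <<'E'
from h import *
np.set_printoptions(precision=4,suppress=True)
T=wristT();e=np.array([-.143,.99,0]);y=np.array([.99,.143,0]);tcp=monitor.get_obs()['eef_pos']
f=lambda u,v:(220+u/3,200+v/3)
for nm,uv,z in [('top',f(308,460),.264),('rod exit at bar top',f(308,130),.152),('rod exit at bar top',f(308,130),.147),('rim',f(309,30),.114)]:
    p=plane('wrist',[uv],z,T)[0]-tcp; print(nm,'e',p@e,'y',p@y)
P=cloud('side',np.load('pics/s19.npz')['d'])
# rod centre px along side: crop5 offsets
for v in (270,300,330,360,390,410,480,500,520):
    uu=190+(v-270)*(205-190)/(520-270)
    u0=int(round(230+uu/5));r=int(round(110+v/5)); print(v,[P[r,u].round(3).tolist() for u in (u0-1,u0,u0+1)])
E
```

```text
top e 0.0038220773635570145 y 0.001518198482712554
rod exit at bar top e 0.0026913801359615104 y 0.0016507385426052373
rod exit at bar top e 0.000826741361741092 y 0.0016542999381102947
rim e 0.01483021084165916 y 0.0019582707842765498
270 [[0.557, -0.057, 0.255], [0.553, -0.054, 0.256], [0.552, -0.057, 0.255]]
300 [[0.558, -0.059, 0.238], [0.556, -0.061, 0.238], [0.553, -0.061, 0.238]]
330 [[0.557, -0.06, 0.222], [0.554, -0.059, 0.222], [0.552, -0.062, 0.221]]
360 [[0.557, -0.06, 0.206], [0.555, -0.061, 0.205], [0.551, -0.057, 0.207]]
390 [[0.559, -0.063, 0.187], [0.555, -0.059, 0.189], [0.554, -0.062, 0.188]]
410 [[0.557, -0.063, 0.177], [0.554, -0.063, 0.177], [0.552, -0.064, 0.176]]
480 [[0.557, -0.064, 0.136], [0.553, -0.058, 0.139], [0.552, -0.068, 0.135]]
500 [[0.558, -0.066, 0.124], [0.554, -0.061, 0.127], [0.553, -0.067, 0.124]]
520 [[0.559, -0.066, 0.112], [0.556, -0.065, 0.113], [0.553, -0.066, 0.112]]
```

>>> send_rows(
  moves=[
    [-0.005, 0, 0, 0],
    [0, 0, 0, 0],
    [0.009, -0.001, 0, 0],
    [0.009, -0.001, 0, 0],
    [0, 0, 0, 0],
    [0, 0, 0, 0],
  ],
)

```text
clock: 20.5
eef_pos: [0.5522, -0.0525, 0.224]
tool_rot: [0.654, 0.756, -0.0, 0.0]
ft_force: [0.2, 0.0, -0.8]
grip_width: 0.0082
```

```bash
python3 - <<'E'
from h import *
np.set_printoptions(precision=4,suppress=True)
im,d=cams.camera('side');crop(im,230,110,310,230,5,'pics/s20.png');np.savez('pics/s20.npz',im=im,d=d)
P=cloud('side',d)
g=[]
for r in list(range(168,196,2))+list(range(208,214)):
    row=P[r,255:285]; m=(np.abs(row[:,0]-.555)<.006)&(np.abs(row[:,1]+.055)<.02)
    if m.sum()>=2: g.append(np.r_[np.median(row[m],0)])
g=np.array(g); print(g[::3]); print('dy/dz',np.polyfit(g[:,2],g[:,1],1)[0],'dx/dz',np.polyfit(g[:,2],g[:,0],1)[0])
print(monitor.get_obs()['ft_force'])
T=wristT();im,d=cams.camera('wrist');crop(im,220,200,420,400,3,'pics/w20.png');np.savez('pics/w20.npz',im=im,d=d,T=T)
E
python3 plan.py nan nan nan 8.2 1
```

```text
[[ 0.555  -0.0431  0.2493]
 [ 0.5546 -0.0428  0.2339]
 [ 0.551  -0.0421  0.218 ]
 [ 0.5525 -0.0444  0.2009]
 [ 0.5535 -0.0481  0.1828]
 [ 0.5508 -0.0449  0.1368]
 [ 0.5525 -0.0496  0.126 ]]
dy/dz 0.05333193339663851 dx/dz 0.023387966570666434
[ 0.1633  0.1937 -1.148 ]
clock 20.6 pos [ 0.5523 -0.0528  0.2239] yaw 8.21 z [ 0.    -0.001 -1.   ]
[[0.0,0.0,0.0,0.0]]
end [ 0.5523 -0.0528  0.2239] 8.21
```

View pics/s20.png

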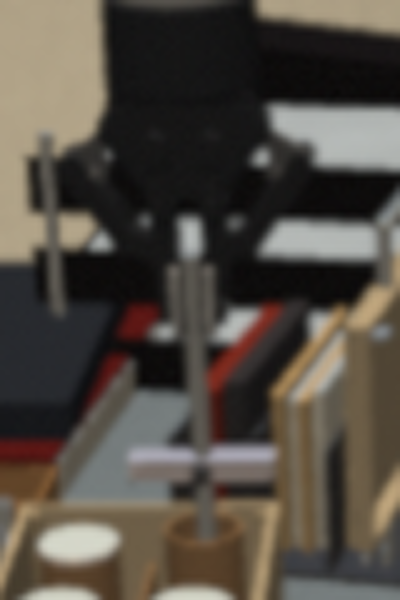

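View pics/w20.png

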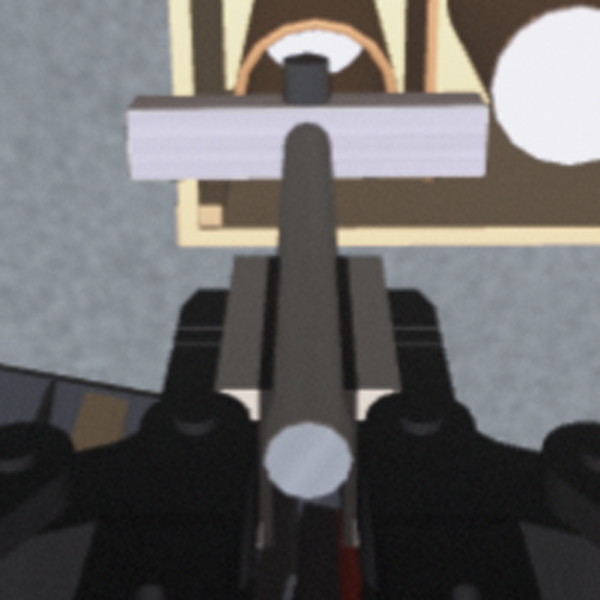

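```bash
python3 - <<'E'
from h import *
np.set_printoptions(precision=4,suppress=True)
w=np.load('pics/w20.npz');T=w['T'];D=w['d'];P=cloud('wrist',D,T)
e=np.array([-.143,.99,0]);y=np.array([.99,.143,0]);c=np.array([.5523,-.0528,0])
g=[]
for v in range(244,352,4):
    q=P[v,320:326]; q=np.nanmedian(q,0)-c; g.append([v,q@e,q@y,q[2]])
g=np.array(g);print(g)
m=(g[:,0]>250)&(g[:,0]<340);print('tilt deg',np.degrees(np.polyfit(g[m,3],g[m,1],1)[0]),np.degrees(np.polyfit(g[m,3],g[m,2],1)[0]))
# bar top face
v,u=np.mgrid[238:258,266:380];B=P[238:258,266:380].reshape(-1,3);k=~np.isnan(B).any(1)&(np.abs(u.ravel()-322)>12);B=B[k]
A=np.c_[B[:,0],B[:,1],np.ones(len(B))];s=np.linalg.lstsq(A,B[:,2],rcond=None)[0]
for _ in range(5):
    r=np.abs(A@s-B[:,2]);kk=r<.003;s=np.linalg.lstsq(A[kk],B[kk,2],rcond=None)[0]
n=np.array([-s[0],-s[1],1]);n/=np.linalg.norm(n);print('bar n tilt e,y deg',np.degrees(n@e),np.degrees(n@y),kk.sum(),B[kk].mean(0))
# rim centre
print(proj('wrist',[.5545,-.0543,.114],T))
E
```

```text
[[244.       0.0073   0.0015   0.1654]
 [248.       0.008    0.0016   0.1739]
 [252.       0.0082   0.0012   0.1806]
 [256.       0.0084   0.0015   0.1876]
 [260.       0.0088   0.0015   0.1937]
 [264.       0.0091   0.0015   0.1997]
 [268.       0.0094   0.0015   0.2056]
 [272.       0.0095   0.0015   0.2106]
 [276.       0.0099   0.0015   0.2157]
 [280.       0.0101   0.0014   0.2203]
 [284.       0.0104   0.0015   0.225 ]
 [288.       0.0105   0.0015   0.2292]
 [292.       0.0108   0.0014   0.2333]
 [296.       0.0109   0.0015   0.2368]
 [300.       0.011    0.0014   0.2404]
 [304.       0.0112   0.0014   0.2439]
 [308.       0.0115   0.0014   0.2473]
 [312.       0.0115   0.0014   0.2503]
 [316.       0.0118   0.0014   0.2536]
 [320.       0.012    0.0013   0.2566]
 [324.       0.012    0.0016   0.2593]
 [328.       0.0121   0.0013   0.2617]
 [332.       0.0122   0.0014   0.2642]
 [336.       0.0122   0.0014   0.2666]
 [340.       0.0124   0.0013   0.269 ]
 [344.       0.0114   0.0013   0.2698]
 [348.       0.01     0.0014   0.2697]]
tilt deg 2.8078239246191963 -0.040748108835234234
bar n tilt e,y deg 1.9085276382937568 0.011639150349321026 1775 [ 0.5537 -0.0501  0.159 ]
[[322.8417 231.406 ]]
```

>>> send_rows(
  moves=[
    [-0.01, 0.001, 0, 0],
    [-0.012, 0.001, 0, 0],
    [-0.004, 0, 0, 0],
    [-0.002, 0, 0, 0],
    [0, 0, 0, 0],
    [0, 0, 0, 0],
  ],
)

```text
clock: 21.2
eef_pos: [0.5583, -0.0796, 0.2237]
tool_rot: [0.655, 0.756, 0.001, -0.001]
ft_force: [1.2, 4.7, -0.8]
grip_width: 0.0084
```

```bash
cat > tilt.py <<'E'
from h import *
import sys
np.set_printoptions(precision=4,suppress=True)
def tilt(tag):
    o=monitor.get_obs();T=wristT();im,D=cams.camera('wrist');np.savez(f'pics/w{tag}.npz',im=im,d=D,T=T);crop(im,220,200,420,400,3,f'pics/w{tag}.png')
    P=cloud('wrist',D,T);e=np.array([-.143,.99,0]);y=np.array([.99,.143,0]);c=np.r_[o['eef_pos'][:2],0]
    g=[]
    for v in range(246,345,3):
        q=P[v,320:326]; q=np.nanmedian(q,0)-c; g.append([v,q@e,q@y,q[2]])
    g=np.array(g);m=(g[:,1]<.03)&(g[:,1]>-.02)
    print('eef',o['eef_pos'],'F',o['ft_force']);print(g[::6])
    m&=(g[:,3]<o['eef_pos'][2]+.036);
    print('tilt e,y deg',np.degrees(np.polyfit(g[m,3],g[m,1],1)[0]),np.degrees(np.polyfit(g[m,3],g[m,2],1)[0]))
tilt(sys.argv[1])
E
python3 tilt.py 21
```

```text
eef [ 0.5583 -0.0796  0.2237] F [ 1.1874  4.7496 -0.8418]
[[246.       0.0135   0.0016   0.1853]
 [264.       0.0129   0.0015   0.2086]
 [282.       0.0123   0.0014   0.227 ]
 [300.       0.0118   0.0014   0.242 ]
 [318.       0.0114   0.0014   0.2545]
 [336.       0.0113   0.0014   0.2653]]
tilt e,y deg -1.8288959177954855 -0.1256462113755601
```

View pics/w21.png

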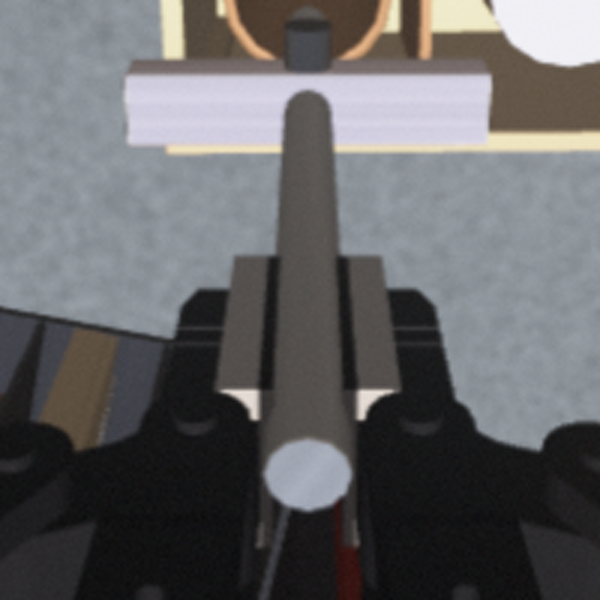

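>>> send_rows(
  moves=[
    [0.01, 0, 0, 0],
    [0.01, 0, 0, 0],
    [0, 0, 0.01, 0],
    [0, 0, 0.01, 0],
    [0, 0, 0, 0],
  ],
)

```text
clock: 21.75
eef_pos: [0.5539, -0.0606, 0.2014]
tool_rot: [0.655, 0.756, -0.002, -0.001]
ft_force: [0.2, -0.2, -1.1]
grip_width: 0.0083
```

```bash
python3 tilt.py 22; python3 - <<'E'
from h import *
im,d=cams.camera('side');crop(im,230,120,310,240,5,'pics/s22.png')
E
```

```text
eef [ 0.5539 -0.0606  0.2014] F [ 0.2438 -0.1766 -1.1339]
[[246.       0.0125   0.0014   0.1604]
 [264.       0.0121   0.0014   0.1842]
 [282.       0.0117   0.0015   0.2037]
 [300.       0.0118   0.0015   0.2195]
 [318.       0.0113   0.0015   0.2319]
 [336.       0.0113   0.0016   0.2431]]
tilt e,y deg -0.6521606217551061 0.15126664464680864
```

View pics/w22.png

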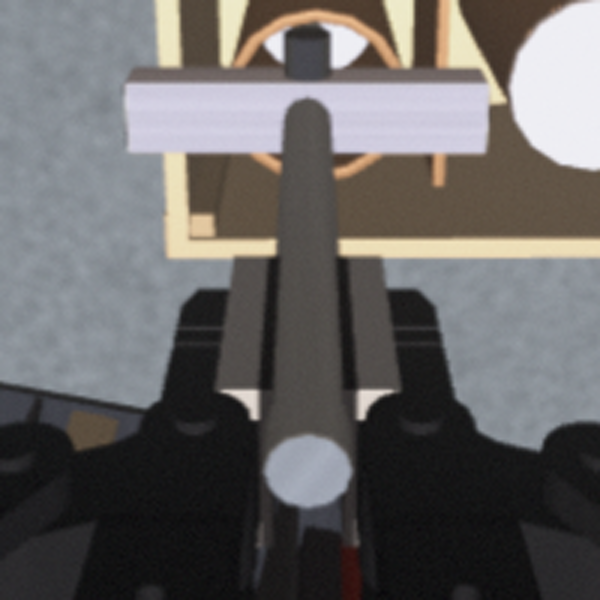

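View pics/s22.png

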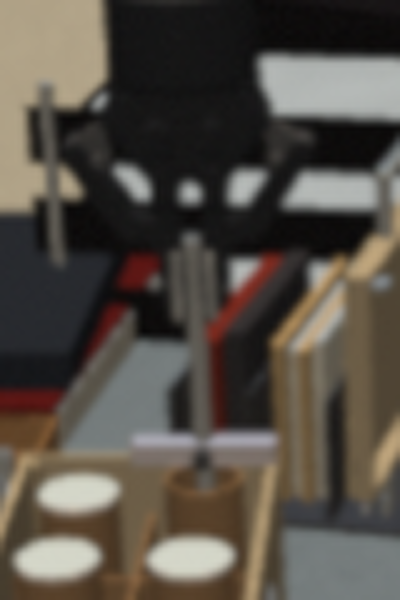

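```bash
python3 - <<'E'
from h import *
np.set_printoptions(precision=4,suppress=True)
T=np.load('pics/w22.npz')['T'];f=lambda u,v:(220+u/3,200+v/3)
p=plane('wrist',[f(316,15),f(316,175),f(240,90),f(400,90)],.114,T);print(p,np.linalg.norm(p[0]-p[1]),np.linalg.norm(p[2]-p[3]))
e=np.array([-.143,.99,0]);y=np.array([.99,.143,0]);c=(p[0]+p[1])/2-[.5539,-.0606,.0];print('rim rel tcp e',c@e,'y',c@y)
E
```

```text
[[ 0.5535 -0.0359  0.114 ]
 [ 0.5592 -0.0743  0.114 ]
 [ 0.5389 -0.056   0.114 ]
 [ 0.5752 -0.0507  0.114 ]] 0.038776852850265414 0.03670850855011925
rim rel tcp e 0.005064843512074211 y 0.003221613772148359
```

>>> send_rows(
  moves=[
    [-0.0025, 0.0017, 0.005, 0],
    [0, 0, 0.006, 0],
    [0, 0, 0.005, 0],
    [0, 0, 0.005, 0],
    [0, 0, 0.004, 0],
    [0, 0, 0.002, 0],
    [0, 0, 0, 0],
  ],
)

```text
clock: 22.55
eef_pos: [0.5574, -0.0626, 0.1765]
tool_rot: [0.655, 0.756, -0.0, -0.0]
ft_force: [0.8, -0.8, -0.2]
grip_width: 0.0082
```

>>> send_rows(
  moves=[
    [0, 0, 0.002, 0],
    [0, 0, 0.002, 0],
    [0, 0, 0, 0],
  ],
)

```text
clock: 22.85
eef_pos: [0.5573, -0.0626, 0.1725]
tool_rot: [0.655, 0.756, -0.0, -0.0]
ft_force: [0.8, -1.1, 0.4]
grip_width: 0.0084
```

>>> send_rows(
  moves=[
    [0, 0, 0.002, 0],
    [0, 0, 0, 0],
  ],
)

```text
clock: 23.05
eef_pos: [0.5573, -0.0626, 0.1705]
tool_rot: [0.655, 0.756, -0.0, -0.0]
ft_force: [1.0, -0.0, 0.9]
grip_width: 0.0084
```

>>> send_rows(
  moves=[
    [0, 0, 0.0015, 0],
    [0, 0, 0, 0],
  ],
)

```text
clock: 23.25
eef_pos: [0.5573, -0.0626, 0.1691]
tool_rot: [0.655, 0.756, -0.0, -0.0]
ft_force: [-0.1, -1.2, -0.5]
grip_width: 0.0082
```

>>> send_rows(
  moves=[
    [0, 0, 0.0015, 0],
    [0, 0, 0, 0],
  ],
)

```text
clock: 23.45
eef_pos: [0.5574, -0.0626, 0.1681]
tool_rot: [0.655, 0.756, 0.0, 0.0]
ft_force: [0.4, 0.2, 2.4]
grip_width: 0.0084
```

>>> send_rows(
  moves=[
    [0, 0, 0.0015, 0],
    [0, 0, 0, 0],
  ],
)

```text
clock: 23.65
eef_pos: [0.5578, -0.0627, 0.1679]
tool_rot: [0.655, 0.756, 0.001, 0.001]
ft_force: [-1.3, -0.1, 9.8]
grip_width: 0.0085
```

```bash
python3 tilt.py 23; python3 - <<'E'
from h import *
im,d=cams.camera('side');crop(im,240,150,300,240,6.5,'pics/s23.png')
E
```

```text
eef [ 0.5578 -0.0627  0.1679] F [-1.2885 -0.1294  9.8435]
[[246.       0.0125   0.0017   0.127 ]
 [264.       0.012    0.0015   0.1509]
 [282.       0.0118   0.0015   0.17  ]
 [300.       0.0115   0.0014   0.1855]
 [318.       0.0111   0.0014   0.1983]
 [336.       0.0119   0.0013   0.2102]]
tilt e,y deg -0.666752283154955 -0.1801032468842024
```

View pics/s23.png

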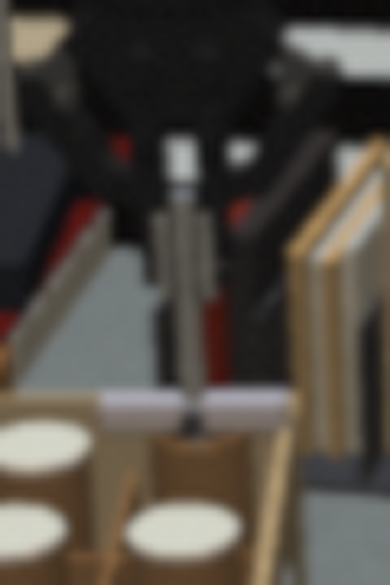

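View pics/w23.png

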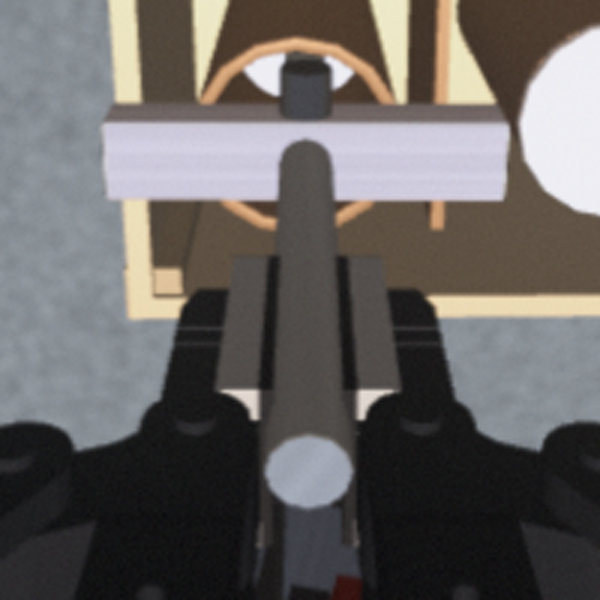

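```bash
python3 - <<'E'
from h import *
np.set_printoptions(precision=4,suppress=True)
w=np.load('pics/w23.npz');P=cloud('wrist',w['d'],w['T'])
f=lambda u,v:(int(220+u/3),int(200+v/3))
for uv in [(130,160),(180,160),(250,160),(380,160),(450,160),(490,160),(205,85),(395,90),(300,42),(570,100),(275,80),(335,80)]:
    a=f(*uv);print(uv,np.nanmedian(P[a[1]-1:a[1]+2,a[0]-1:a[0]+2].reshape(-1,3),0))
E
```

```text
(130, 160) [ 0.5253 -0.059   0.1271]
(180, 160) [ 0.5346 -0.0572  0.1274]
(250, 160) [ 0.5474 -0.056   0.1268]
(380, 160) [ 0.5713 -0.0523  0.1272]
(450, 160) [ 0.5849 -0.0507  0.1267]
(490, 160) [ 0.592  -0.0494  0.1271]
(205, 85) [ 0.5363 -0.0491  0.1069]
(395, 90) [ 0.5743 -0.0445  0.1082]
(300, 42) [ 0.5541 -0.0354  0.1145]
(570, 100) [ 0.6104 -0.0416  0.107 ]
(275, 80) [ 0.5511 -0.0675  0.0381]
(335, 80) [ 0.5671 -0.0643  0.0391]
```

>>> send_rows(
  moves=[
    [0, 0, 0.001, 0],
    [0, 0, 0, 0],
  ],
)

```text
clock: 23.95
eef_pos: [0.558, -0.0628, 0.1679]
tool_rot: [0.655, 0.756, 0.001, 0.001]
ft_force: [-2.5, 1.0, 13.1]
grip_width: 0.0079
```

>>> send_rows(
  moves=[
    [0, 0, -0.002, 0],
    [0, 0, 0, 0],
  ],
)

```text
clock: 24.15
eef_pos: [0.5576, -0.0627, 0.168]
tool_rot: [0.655, 0.756, 0.0, 0.0]
ft_force: [-0.7, -0.6, 6.1]
grip_width: 0.0084
```

>>> send_rows(
  moves=[
    [0, 0, 0, 0],
    [0, 0, 0, 0],
    [0, 0, 0, 0],
    [0, 0, 0, 0],
  ],
  claw=0.0,
)

```text
clock: 24.55
eef_pos: [0.5571, -0.0626, 0.1668]
tool_rot: [0.655, 0.756, -0.0, -0.0]
ft_force: [-0.1, 0.7, 0.1]
grip_width: 0.0429
```

>>> send_rows(
  moves=[
    [0, 0, -0.01, 0],
    [0, 0, -0.02, 0],
    [0, 0, -0.03, 0],
    [0, 0, -0.03, 0],
    [0, 0, -0.03, 0],
    [-0.02, 0, 0, 0],
    [0, 0, 0, 0],
  ],
)

```text
clock: 25.25
eef_pos: [0.5612, -0.084, 0.2893]
tool_rot: [0.655, 0.755, 0.001, 0.002]
ft_force: [-0.7, -0.6, 0.1]
grip_width: 0.0428
```

```bash
python3 - <<'E'
from h import *
np.set_printoptions(precision=4,suppress=True)
o=monitor.get_obs();T=wristT();im,D=cams.camera('wrist');cv2.imwrite('pics/w24.png',im);np.savez('pics/w24.npz',im=im,d=D,T=T);print(o['eef_pos'])
im,d=cams.camera('side');crop(im,200,60,360,260,3,'pics/s24.png');np.savez('pics/s24.npz',im=im,d=d)
E
```

```text
[ 0.5612 -0.084   0.2893]
```

View pics/w24.png

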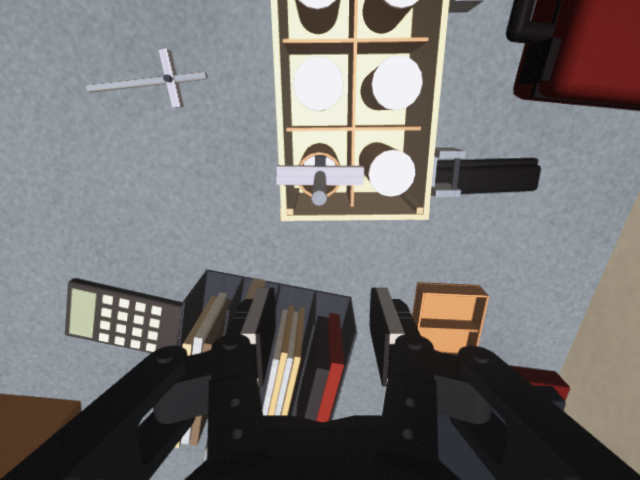

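View pics/s24.png

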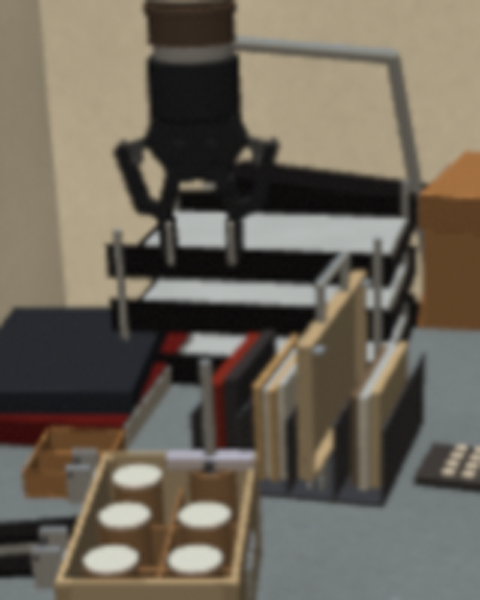

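```bash
python3 - <<'E'
from h import *
np.set_printoptions(precision=4,suppress=True)
w=np.load('pics/w24.npz');P=cloud('wrist',w['d'],w['T'])
for v in range(168,206,3): print(v,P[v,317:323].round(3).tolist()[::2])
for uv in [(285,175),(300,175),(340,174),(355,173),(303,160)]: print(uv,np.nanmedian(P[uv[1]-1:uv[1]+2,uv[0]-1:uv[0]+2].reshape(-1,3),0))
s=np.load('pics/s24.npz');Q=cloud('side',s['d'])
g=[]
for r in range(183,207):
    row=Q[r,262:276];m=(np.abs(row[:,0]-.556)<.008)&(np.abs(row[:,1]+.055)<.02)
    if m.sum()>=2:g.append(np.median(row[m],0))
g=np.array(g);print(g[::4]);print('side dy/dz,dx/dz deg',np.degrees(np.polyfit(g[:,2],g[:,1],1)[0]),np.degrees(np.polyfit(g[:,2],g[:,0],1)[0]))
E
```

```text
168 [[0.553, -0.047, 0.127], [0.555, -0.046, 0.127], [0.557, -0.046, 0.127]]
171 [[0.554, -0.049, 0.127], [0.555, -0.049, 0.129], [0.557, -0.048, 0.129]]
174 [[nan, nan, nan], [0.555, -0.048, 0.147], [0.557, -0.048, 0.148]]
177 [[0.554, -0.049, 0.159], [0.556, -0.048, 0.162], [0.557, -0.048, 0.161]]
180 [[0.554, -0.049, 0.174], [0.556, -0.048, 0.175], [0.557, -0.048, 0.175]]
183 [[0.554, -0.048, 0.186], [0.556, -0.048, 0.188], [0.557, -0.048, 0.187]]
186 [[0.554, -0.048, 0.197], [0.556, -0.048, 0.199], [0.557, -0.048, 0.198]]
189 [[nan, nan, nan], [0.556, -0.048, 0.209], [0.557, -0.048, 0.207]]
192 [[0.555, -0.049, 0.214], [0.556, -0.049, 0.214], [0.557, -0.048, 0.215]]
195 [[0.555, -0.051, 0.215], [0.556, -0.05, 0.215], [0.557, -0.05, 0.216]]
198 [[0.555, -0.052, 0.216], [0.556, -0.052, 0.216], [0.558, -0.052, 0.214]]
201 [[0.555, -0.055, 0.214], [0.557, -0.055, 0.213], [0.558, -0.054, 0.215]]
204 [[0.556, -0.056, 0.214], [0.557, -0.056, 0.214], [0.558, -0.056, 0.214]]
(285, 175) [ 0.5268 -0.0565  0.127 ]
(300, 175) [ 0.5396 -0.0548  0.127 ]
(340, 174) [ 0.5739 -0.049   0.1275]
(355, 173) [ 0.5864 -0.0462  0.127 ]
(303, 160) [ 0.5403 -0.0433  0.1141]
[[ 0.5535 -0.0505  0.2067]
 [ 0.5539 -0.0489  0.1962]
 [ 0.5547 -0.051   0.1842]
 [ 0.5528 -0.0501  0.1738]
 [ 0.5544 -0.05    0.1624]
 [ 0.5536 -0.0502  0.1511]]
side dy/dz,dx/dz deg -0.6942805130325875 0.24520866687141588
```

```bash
python3 - <<'E'
from workcell import order,monitor
print(order.job_done(), monitor.get_obs()['clock'])
E
```

```text
the job is handed in; nothing more can be done
the job is handed in; nothing more can be done
```

I handed the job in at about 25 s of the 67 s allowed; the interface gave no verdict.

**Lid:** I raised it upright on its hinges, lifted it about 36 mm straight up off its pins and stood it, handle up, in the second slot from the robot. The last side picture shows it still upright there, with nothing touching it.

**Gauge:** I drew the middle-sized gauge out of its stand leaning about 37°. Its tip went into the open tube (front row, robot's right), and I turned it upright against the tube's inner wall. I then pushed it down until the force rose to about 13 N with no further travel, and let go.

Last checks, by wrist-camera depth unless noted:

| Check | Measured | Expected |
|---|---|---|
| Rod lean (wrist and side cameras) | under 1° | under 4.5° |
| Rod tip height, from rod top at about 0.215 m | about 0.039 m | plug face about 0.038–0.039 m |
| Cross-bar underside height, from bar top at 0.127 m | about 0.115 m | rim 0.114 m |

- **Disagreements:** the first attempt at uprighting left the rod leaning about 3°, so I repeated it before lowering. The cameras disagreed by 2 to 5 mm on the tube's position, and I centred the rod by the wrist view.
- **Bystanders:** I saw none of the bystanders move, though I did not measure their positions again at the end.

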